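# Get the chisel out from among the containers

## Task

The chisel lies hemmed in on the plywood caddy: first stand the screw jar, the metal tin and the white bottle aside on the black rubber mat, all three, then lay the chisel flat into the dark wooden chisel holder (either way round). After that put every container back upright into the very bay of the caddy it stood in at the start, and do not tip anything over or disturb the sanding block and the tape measure.

Things in the scene. Friction and masses are not known exactly. Their poses are not given: they have to be found in the camera images.
- screw_jar: Upright clear screw jar with a wide brass-coloured lid, 68 mm diameter, 92 mm tall, about 0.2 to 0.5 kg. Origin at the centre of its underside, z up.
- tin: Upright plain bare-metal tin, straight cylinder of 56 mm diameter, 110 mm tall, about 0.17 to 0.35 kg. Origin at the centre of its underside, z up.
- bottle: Upright white plastic bottle with paper label and black cap, 54 mm body diameter, 95 mm tall in all, about 0.14 to 0.28 kg. The side is straight up to 54 mm, then a shoulder and narrow neck. Origin at the centre of its underside, z up.
- chisel: Wood chisel with yellow handle, 210 mm long along its y, lying flat in the caddy lane among the containers. Handle from y = +8 to +105 mm, 20 mm wide, top 23 mm above the origin: grip it at y = +50 mm, where it balances. Blade to -y, 10 mm wide, 4 mm thick. 0.1 to 0.2 kg. Origin on its axis halfway along, 2 mm below the surface it rests on.
- caddy: Fixed plywood board 4 mm thick, 216 mm (its x) wide, from -167 to +95 mm along its y. Strips 4 mm wide, top 10 mm above the bench, frame three square bays, 80 mm inside, centred at (x, y) = (-60, 42), (-60, -42), (60, 0) mm; one container is centred in each. The chisel lane, 32 mm wide, runs along y at x = 0. Origin: underside, on the bench; x points away from the robot.
- side_mat: Fixed black rubber mat, 200 mm (its x) by 170 mm (its y), 4 mm thick, to the left or right of the caddy: the side area for the three containers. Origin at the centre of its underside, on the bench top.
- chisel_holder: Fixed shallow dark wooden tray for the chisel, on the other side of the caddy, outside 52 mm (its x) by 244 mm (its y), inside 40 by 232 mm, floor 4 mm and rim 10 mm above the bench. The chisel lies in it along its y. Origin at the centre of its underside, on the bench top.
- sanding_block: Bystander behind the caddy: brown cork sanding block, 64x112x30 mm. Origin at the centre of its underside.
- tape_measure: Bystander behind the caddy: yellow tape measure standing on edge, 36x84x65 mm. Origin at the centre of its underside.
Mind the look-alikes: they are no part of the job. What is shaped like the tin but turquoise is not meant. There is more than one size of the chisel_holder; the one meant has the size given above.

How it is judged:
By the outcome, as a careful person would: the job done as asked, in the order asked, and still so for the second after the job is handed in, with the robot touching nothing.
It also fails if it takes over 125 s, if anything falls off the work surface, if the arm or the gripper's body presses on something with over 40 N, if the wrist force passes 120 N, or if a joint passes its speed limit or range.

## Robot

A 7-joint arm with a two-finger parallel gripper is mounted at the origin on a cart in front of the work surface, level with it; the furniture and walls round the work are solid. World frame = base frame: x ahead of the robot, y to its left, z up, the work surface at z = 0. Lengths are in m, angles in degrees, forces in N, time in s.
With the tool pointing down it reaches from about 0.35 to 0.9 m from the base axis. Payload 19.9 kg.
Tool frame: the origin (TCP) lies at the very end of the fingers, on their centre line; the grasp point (between the pads) lies 19 mm behind it; z points along the fingers, y is the line along which they close (so a half turn about z gives the same grasp; the last joint's range is limited). The gripper opens to 94 mm and grips with 3 to 60 N. Pads are 16 mm wide; open, the fingers measure 119 mm over their backs; the gripper's body (75 mm by 177 mm) begins 78 mm behind the grasp point.
Start: joints at [-68.096, 23.915, -0.59, 92.452, 0.269, 63.638, -3.037], TCP at [0.257, 0.57, 0.205] pointing down, gripper open.
Joint ranges: [-161.28, 161.28], [-22.2, 115.67], [-73.04, 71.86], [3.21, 147.25], [-68.34, 248.33], [10.77, 114.83], [-161.83, 161.83]. Speed limits (degrees/s): [108.29, 108.29, 136.94, 136.94, 172.46, 172.46, 172.46].

## Interface

Orientations are given as a 3x3 rotation matrix whose columns are the frame's x, y, z axes.
In Python, from station import readout, read_camera, job gives the robot as it stands.
- The arm moves only by the tool jog_arm, never from a script. Its argument "motion" is a list of rows, each an object with "hand": the closure, from -1 (fully open) to 1 (shut); "offset": the shift along the tool's x, y, z in m, a list of three; "dr": the turn, a rotation vector about the tool's x, y, z in degrees, a list of three. A call has exactly 5 rows; each row shifts and turns the commanded pose from where the row before left it, along the tool's axes as they then stand; what a row does not reach is not made up. A row lasts 1/8 s, in which the tool goes at most 62.5 mm and 10.7 degrees, less where a joint would pass 70% of its speed; a pose out of reach is approached as far as the arm can. A call with a gripper value outside its range is refused whole. The fingers move at their own pace and stop on an object; "squeeze" is the grip in N (left out, the last holds). Time passes only in rows, so rows that do not move let the fingers close, or fill a call up. It gives the time, the measured TCP pose, the force, the opening and the grip force at its end, in the units of the state.
- readout.read_state(): the state, without advancing time (a new reading comes with each control period).
- read_camera(name): name is "side" or "top" or "wrist"; returns a dict with "img" (420x560x3 uint8, red, green, blue), "z_map" (420x560 float32, m along the optical axis (not along the pixel's ray), 0 where there is no reading), "fx", "fy", "cx", "cy" (pixels), "origin" and "attitude" of the camera in the world. Camera axes: x right, y down, z forward; pixel columns grow to the right and rows downward; lengths in m; the calibration is good to about 2 mm. A picture is of the moment at which its call begins.
- job.job_done(): hands the job in; it is judged then, once.
The state is a dict: "t": time; "q": joint angles; "dq": joint speeds; "joint_efforts": joint torques, N m; "ee_pos": TCP position; "tcp_rot": TCP orientation; "force": force on the tool from outside, world axes, zero at the start; "torque": the same for the moment, N m; "finger_gap": finger opening in m; "grip_force": force on a finger pad.
Only numpy, scipy, OpenCV 4.12 (cv2) and the standard library are available. Lean on these libraries where they do the work, as an engineer would, in place of code of your own. Each camera call takes 0.05 s, during which the arm holds its last target. There are 200 camera calls.

## Working session

There is one attempt and no reset: what is moved stays moved. The work goes in short steps, Python scripts to look and compute and a tool call to move; the robot and the scene stay as the last step left them, time stands still between calls to the robot, and variables do not carry over. Pictures are saved under pics/ and viewed, at most 14 in all, crops included, and the job is handed in when it is done.

Besides the shell and the picture viewer there is one more tool, called after "Request:" by a JSON object that holds its "op" and its "data", one argument or row to a line. jog_arm: Moves the arm, as the interface text tells. Its arguments: {"type":"object","properties":{"motion":{"type":"array","items":{"type":"object","properties":{"hand":{"type":"number"},"offset":{"type":"array","items":{"type":"number"}},"dr":{"type":"array","items":{"type":"number"}}}}},"squeeze":{"type":"number"}},"required":["motion"]}

```bash
ls; mkdir -p pics; python3 - <<'E'
from station import readout, read_camera
import cv2, numpy as np
s=readout.read_state()
print({k:np.round(v,3).tolist() for k,v in s.items()})
for n in ("top","side"):
    c=read_camera(n); cv2.imwrite(f"pics/{n}0.png",c["img"][:,:,::-1]); np.savez(f"{n}0.npz",**c)
    print(n,c["fx"],c["fy"],c["cx"],c["cy"],np.round(c["origin"],4).tolist(),np.round(c["attitude"],4).tolist())
E
```

```text
pics
{'t': 0.0, 'q': [-68.096, 23.947, -0.592, 92.484, 0.27, 63.639, -3.038], 'dq': [-0.094, 0.058, 0.009, -0.112, 0.077, 0.046, -0.07], 'joint_efforts': [0.0, -85.125, 0.639, -42.6, -0.049, 0.019, 0.0], 'ee_pos': [0.257, 0.569, 0.205], 'tcp_rot': [[-0.912, 0.411, -0.0], [0.411, 0.912, -0.001], [-0.0, -0.001, -1.0]], 'force': [-0.25, 0.462, -0.37], 'torque': [0.051, 0.061, -0.076], 'grip_force': 0.0, 'finger_gap': 0.094}
top 475.2787995062607 475.2787995062607 277.02960075404246 220.51475655309554 [0.3284, 0.012, 1.4811] [[0.0208, -0.992, 0.1244], [-0.9997, -0.0194, 0.013], [-0.0105, -0.1246, -0.9921]]
side 393.69867473719194 393.69867473719194 283.31366213378175 214.34724240227698 [0.3428, -0.6226, 1.2097] [[0.9629, -0.2319, 0.1383], [-0.2699, -0.8405, 0.4698], [0.0072, -0.4897, -0.8719]]
```

View pics/top0.png

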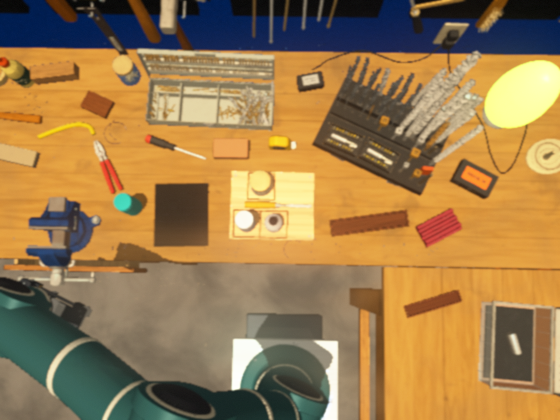

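View pics/side0.png

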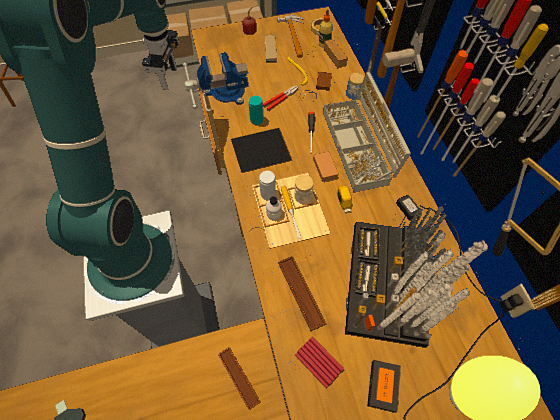

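The top view shows the mat at (181,215), the caddy at (272,205) with the jar at (261,183), tin at (245,220) and bottle at (275,222), and the full-size holder at (369,222). The holder at (433,303) is smaller and the turquoise tin is at (126,203), so both are decoys. The side view agrees.

```bash
cat > h.py <<'E'
import numpy as np, cv2
from station import readout, read_camera
def world(c):
    v,u=np.indices(c["z_map"].shape); z=c["z_map"]
    P=np.stack([(u-c["cx"])/c["fx"]*z,(v-c["cy"])/c["fy"]*z,z],-1)
    return P@np.array(c["attitude"]).T+c["origin"]
def ray(c,uv,zp):
    uv=np.atleast_2d(uv).astype(float)
    d=np.c_[(uv[:,0]-c["cx"])/c["fx"],(uv[:,1]-c["cy"])/c["fy"],np.ones(len(uv))]@np.array(c["attitude"]).T
    o=np.array(c["origin"]); return (o+d*((zp-o[2])/d[:,2])[:,None])[:,:2]
def proj(c,P):
    p=(np.atleast_2d(P)-c["origin"])@np.array(c["attitude"])
    return np.c_[p[:,0]/p[:,2]*c["fx"]+c["cx"],p[:,1]/p[:,2]*c["fy"]+c["cy"]]
E
python3 - <<'E'
from h import *
ims=[]
for n,(x0,y0,w,h) in (("top",(145,125,275,130)),("side",(225,115,140,140))):
    c=dict(np.load(n+"0.npz")); W=world(c); img=c["img"]
    hsv=cv2.cvtColor(img,cv2.COLOR_RGB2HSV)
    roi=np.zeros(img.shape[:2],bool); roi[y0:y0+h,x0:x0+w]=1
    print(n)
    for zl,zh in ((.085,.1),(.102,.118),(.045,.075),(.02,.04)):
        m=(roi&(W[...,2]>zl)&(W[...,2]<zh)).astype(np.uint8)
        k,lab,st,_=cv2.connectedComponentsWithStats(m)
        for i in range(1,k):
            if st[i,4]<15: continue
            p=W[lab==i]; (cx,cy),r=cv2.minEnclosingCircle(p[:,:2].astype(np.float32))
            print(zl,st[i].tolist(),np.round([cx,cy,r,np.median(p[:,2])],4).tolist(), cv2.minAreaRect(p[:,:2].astype(np.float32)))
    if n=="top":
        cv2.imwrite("pics/topc.png",cv2.resize(img[y0:y0+h,x0:x0+w,::-1],None,fx=2.9,fy=2.9,interpolation=cv2.INTER_CUBIC))
        for nm,p in (("caddy",(305,190)),("mat",(181,215)),("holder",(369,222)),("holder",(345,226))): print(nm,img[p[1],p[0]],hsv[p[1],p[0]],W[p[1],p[0]])
        print("wood",hsv[160,200],hsv[205,320],hsv[240,360])
    else: cv2.imwrite("pics/sidec.png",cv2.resize(img[y0:y0+h,x0:x0+w,::-1],None,fx=4.2,fy=4.2,interpolation=cv2.INTER_CUBIC))
E
```

```text
top
0.085 [250, 170, 21, 22, 339] [0.622, 0.0827, 0.0323, 0.0953] ((0.621491014957428, 0.08300459384918213), (0.061670515686273575, 0.06173982098698616), 34.30219650268555)
0.085 [413, 172, 7, 6, 17] [0.6489, -0.3795, 0.0103, 0.0955] ((0.6492375731468201, -0.3780144155025482), (0.016648121178150177, 0.015212452970445156), 79.1229248046875)
0.085 [269, 217, 9, 8, 32] [0.5022, 0.0421, 0.0126, 0.0974] ((0.5008963942527771, 0.04233219847083092), (0.022201182320713997, 0.02106710523366928), 27.44845199584961)
0.102 [404, 162, 6, 6, 25] [0.6756, -0.3477, 0.0092, 0.1089] ((0.6750360131263733, -0.3477357029914856), (0.012912286445498466, 0.015876706689596176), 60.06264114379883)
0.102 [414, 169, 6, 6, 15] [0.6532, -0.3764, 0.0084, 0.1062] ((0.6527974009513855, -0.37681442499160767), (0.010268515907227993, 0.0160130113363266), 59.67772674560547)
0.102 [235, 211, 19, 18, 243] [0.5027, 0.1258, 0.0275, 0.1136] ((0.5014206171035767, 0.12652896344661713), (0.049536921083927155, 0.05312346667051315), 4.135787487030029)
0.045 [324, 125, 41, 32, 325] [0.7651, -0.1705, 0.0625, 0.051] ((0.7656630873680
[... 7132 characters left out ...]
65372849), 71.9971694946289)
0.02 [338, 192, 14, 15, 54] [0.7523, 0.0173, 0.0301, 0.0306] ((0.7459642291069031, 0.01232210360467434), (0.029211273416876793, 0.0594627745449543), 36.684326171875)
0.02 [266, 211, 16, 7, 40] [0.4999, 0.0312, 0.026, 0.0316] ((0.4983508884906769, 0.021789181977510452), (0.01929575763642788, 0.0518471896648407), 80.85741424560547)
0.02 [353, 222, 12, 33, 160] [0.7454, -0.1395, 0.0623, 0.0321] ((0.7468222379684448, -0.14058691263198853), (0.12392274290323257, 0.029394887387752533), 64.90753173828125)
0.02 [363, 237, 2, 18, 26] [0.7532, -0.1722, 0.03, 0.0358] ((0.7516222596168518, -0.17158913612365723), (0.05985014885663986, 0.004243453964591026), 68.34996795654297)
```

View pics/topc.png

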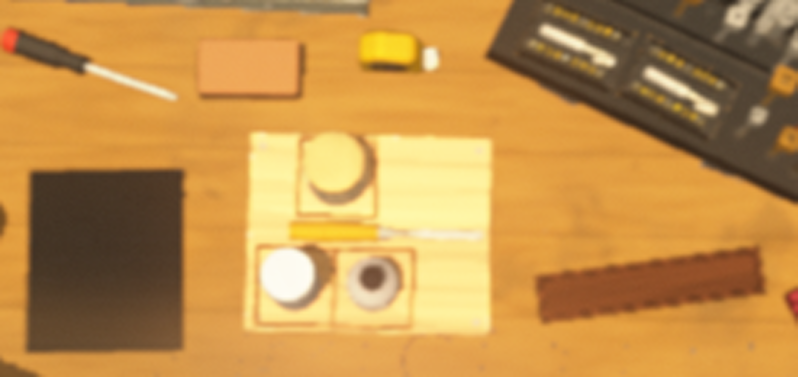

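View pics/sidec.png

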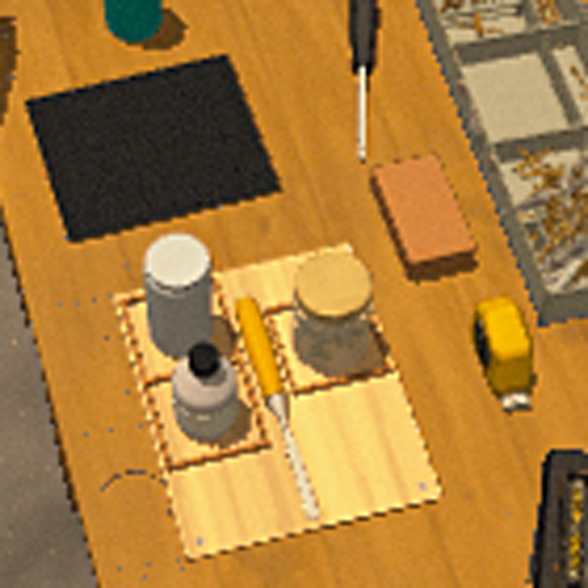

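The crops show all three containers clear of the lane. The tin (silver) is in the near-left bay, the bottle in the near-right and the jar in the far bay, with the chisel's yellow handle to the left (+y). The mat is empty and the holder is slightly yawed. Next I'll measure the fixtures.

```bash
python3 - <<'E'
from h import *
for n in ("top","side"):
    c=dict(np.load(n+"0.npz")); hsv=cv2.cvtColor(c["img"],cv2.COLOR_RGB2HSV).astype(int); H,S,V=hsv[...,0],hsv[...,1],hsv[...,2]
    W=world(c); X,Y=ray(c,np.indices(H.shape)[::-1].reshape(2,-1).T,.004).T.reshape(2,*H.shape)
    near=(X>.38)&(X<.72)
    for nm,m,z in (("mat",(V<110)&near&(Y>.2)&(Y<.45)&(W[...,2]<.02),.004),("holder",(V<190)&(H<15)&near&(Y<-.1)&(Y>-.38)&(X<.6),.01),
                   ("caddy",((S<140)&(V>150)&near&(Y>-.12)&(Y<.25)),.004),
                   ("handle",(H>20)&(H<28)&(S>190)&(X>.53)&(X<.59)&(Y>0)&(Y<.19),.015)):
        m=m.astype(np.uint8)
        if nm=="caddy": m=cv2.morphologyEx(m,cv2.MORPH_CLOSE,np.ones((5,5)))
        ct=max(cv2.findContours(m,0,1)[0],key=cv2.contourArea)
        p=ray(c,ct[:,0],z).astype(np.float32)
        r=cv2.minAreaRect(p); print(n,nm,np.round(r[0],4),np.round(r[1],4),round(r[2],2),len(ct), cv2.boundingRect(ct))
E
```

```text
top mat [0.5277 0.3341] [0.1936 0.1624] 1.36 209 (155, 184, 53, 62)
top holder [ 0.5114 -0.2545] [0.0523 0.2426] 8.7 182 (330, 210, 79, 26)
top caddy [0.5628 0.049 ] [0.2639 0.2197] 89.95 323 (229, 170, 86, 70)
top handle [0.5616 0.0871] [0.0158 0.0845] 1.09 61 (246, 202, 28, 6)
side mat [0.5276 0.3298] [0.1986 0.1722] 1.83 161 (231, 128, 61, 45)
side holder [ 0.51   -0.2582] [0.053  0.2446] 8.65 164 (278, 256, 48, 75)
side caddy [0.5583 0.0628] [0.1939 0.3408] 16.66 280 (253, 170, 77, 72)
side handle [0.5618 0.0883] [0.0116 0.0955] 0.09 45 (282, 186, 9, 23)
```

Measured positions:

| Item | Position (x, y) in m | Yaw |
|---|---|---|
| Jar | (.6213, .0824) | – |
| Tin | (.5022, .1250) | – |
| Bottle | (.5015, .0410) | – |
| Mat | (.528, .332) | ~1.5° |
| Holder | (.511, -.2565) | ~8.7° |
| Caddy | – | ~0.5° |

I'll start with the jar, keeping tool y along world y, so offset = (-dx, dy, -dz).

Request:
{"op": "jog_arm", "data": {
  "motion": [
    {"hand":-1,"offset":[0,0,-0.015],"dr":[0,0,-8.1]},
    {"hand":-1,"offset":[0,0,-0.015],"dr":[0,0,-8.1]},
    {"hand":-1,"offset":[0,0,-0.01],"dr":[0,0,-8.06]},
    {"hand":-1,"offset":[-0.02,-0.03,0],"dr":[0,0,0]},
    {"hand":-1,"offset":[-0.03,-0.04,0],"dr":[0,0,0]}
  ]
}}

```text
t: 0.72
ee_pos: [0.3067, 0.4992, 0.245]
tcp_rot: [[-1.0, -0.002, -0.001], [-0.002, 1.0, -0.0], [0.001, -0.0, -1.0]]
force: [1.1, 0.4, 0.9]
finger_gap: 0.0939
grip_force: 0.0
```

Request:
{"op": "jog_arm", "data": {
  "motion": [
    {"hand":-1,"offset":[-0.03,-0.04,0],"dr":[0,0,0]},
    {"hand":-1,"offset":[-0.03,-0.04,0],"dr":[0,0,0]},
    {"hand":-1,"offset":[-0.03,-0.04,0],"dr":[0,0,0]},
    {"hand":-1,"offset":[-0.03,-0.04,0],"dr":[0,0,0]},
    {"hand":-1,"offset":[-0.03,-0.04,0],"dr":[0,0,0]}
  ]
}}

```text
t: 1.35
ee_pos: [0.4576, 0.2981, 0.2454]
tcp_rot: [[-1.0, 0.0, -0.0], [0.0, 1.0, -0.0], [0.0, -0.0, -1.0]]
force: [-0.0, 0.5, 0.7]
finger_gap: 0.0941
grip_force: 0.0
```

Request:
{"op": "jog_arm", "data": {
  "motion": [
    {"hand":-1,"offset":[-0.035,-0.045,0],"dr":[0,0,0]},
    {"hand":-1,"offset":[-0.035,-0.045,0],"dr":[0,0,0]},
    {"hand":-1,"offset":[-0.035,-0.045,0],"dr":[0,0,0]},
    {"hand":-1,"offset":[-0.035,-0.045,0],"dr":[0,0,0]},
    {"hand":-1,"offset":[-0.0237,-0.0357,0],"dr":[0,0,0]}
  ]
}}

```text
t: 1.98
ee_pos: [0.6215, 0.0816, 0.245]
tcp_rot: [[-1.0, 0.002, -0.001], [0.002, 1.0, -0.001], [0.001, -0.001, -1.0]]
force: [0.1, -0.1, 0.0]
finger_gap: 0.0942
grip_force: 0.0
```

```bash
python3 - <<'E'
from h import *
c=read_camera("wrist"); cv2.imwrite("pics/w1.png",c["img"][:,:,::-1]); np.savez("w1.npz",**c)
s=readout.read_state(); print(np.round(s["ee_pos"],4),np.round(s["q"],1)); W=world(c)
for zl,zh in ((.085,.1),(.102,.118),(.045,.07)):
    m=((W[...,2]>zl)&(W[...,2]<zh)&(c["z_map"]>0.1)).astype(np.uint8)
    k,lab,st,_=cv2.connectedComponentsWithStats(m)
    for i in range(1,k):
        if st[i,4]<200: continue
        p=W[lab==i]; (x,y),r=cv2.minEnclosingCircle(p[:,:2].astype(np.float32)); print(zl,st[i].tolist(),np.round([x,y,r,np.median(p[:,2])],4).tolist())
E
```

```text
[0.6234 0.0761 0.2449] [-19.   22.6  12.3  89.8  -4.9  68.1  83.8]
0.085 [230, 56, 29, 30, 641] [0.5008, 0.0434, 0.0129, 0.0983]
0.085 [258, 163, 61, 60, 2830] [0.6205, 0.0846, 0.0319, 0.0947]
0.102 [305, 37, 61, 65, 3034] [0.5013, 0.1272, 0.0274, 0.1135]
0.045 [223, 47, 52, 56, 960] [0.501, 0.0436, 0.0273, 0.0659]
0.045 [258, 156, 59, 32, 347] [0.6148, 0.084, 0.0331, 0.0649]
0.045 [0, 234, 52, 66, 1656] [0.7261, -0.2575, 0.0462, 0.0491]
0.045 [44, 256, 98, 56, 2076] [0.7634, -0.1687, 0.0643, 0.0487]
0.045 [223, 273, 48, 30, 1245] [0.7533, 0.0314, 0.0333, 0.0575]
0.045 [264, 318, 126, 20, 325] [0.8224, 0.1372, 0.0854, 0.0467]
0.045 [339, 399, 91, 7, 418] [0.9449, 0.2263, 0.0663, 0.0472]
0.045 [267, 407, 168, 8, 934] [0.9606, 0.178, 0.123, 0.0502]
```

View pics/w1.png

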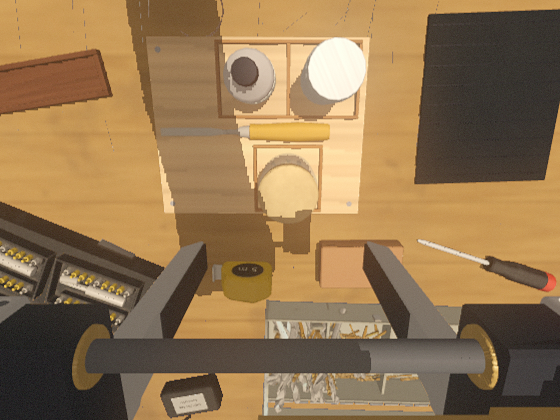

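The wrist view shows the jar at (288,190), the tin at (336,70), the bottle at (249,75) and the chisel handle at (290,131). The fused jar centre is (.6212,.0832). The arm had settled at (.6234,.0761), so I'll correct that while descending.

Request:
{"op": "jog_arm", "data": {
  "motion": [
    {"hand":-1,"offset":[0.0022,0.0071,0.03],"dr":[0,0,0]},
    {"hand":-1,"offset":[0,0,0.04],"dr":[0,0,0]},
    {"hand":-1,"offset":[0,0,0.04],"dr":[0,0,0]},
    {"hand":-1,"offset":[0,0,0.015],"dr":[0,0,0]},
    {"hand":-1,"offset":[0,0,0],"dr":[0,0,0]}
  ]
}}

```text
t: 2.65
ee_pos: [0.6181, 0.0909, 0.1202]
tcp_rot: [[-1.0, 0.0, -0.001], [0.0, 1.0, -0.0], [0.001, -0.0, -1.0]]
force: [-0.6, 0.3, 1.0]
finger_gap: 0.094
grip_force: 0.0
```

Request:
{"op": "jog_arm", "data": {
  "motion": [
    {"hand":-1,"offset":[-0.0025,-0.0072,0.0],"dr":[0,0,0]},
    {"hand":-1,"offset":[0,0,0.02],"dr":[0,0,0]},
    {"hand":-1,"offset":[0,0,0.01],"dr":[0,0,0]},
    {"hand":-1,"offset":[0,0,0],"dr":[0,0,0]},
    {"hand":-1,"offset":[0,0,0],"dr":[0,0,0]}
  ]
}}

```text
t: 3.28
ee_pos: [0.621, 0.0838, 0.0907]
tcp_rot: [[-1.0, 0.0, 0.0], [0.0, 1.0, -0.0], [-0.0, -0.0, -1.0]]
force: [0.6, 0.5, -0.4]
finger_gap: 0.094
grip_force: 0.0
```

Settled on target. Next I lower to z = .032 and close.

Request:
{"op": "jog_arm", "data": {
  "motion": [
    {"hand":-1,"offset":[0,0,0.025],"dr":[0,0,0]},
    {"hand":-1,"offset":[0,0,0.024],"dr":[0,0,0]},
    {"hand":-1,"offset":[0,0,0.01],"dr":[0,0,0]},
    {"hand":-1,"offset":[0,0,0],"dr":[0,0,0]},
    {"hand":0.2,"offset":[0,0,0],"dr":[0,0,0]}
  ],
  "squeeze": 30
}}

```text
t: 3.9
ee_pos: [0.6214, 0.0838, 0.0325]
tcp_rot: [[-1.0, 0.0, 0.001], [0.0, 1.0, 0.0], [-0.001, 0.0, -1.0]]
force: [-0.4, -0.9, -0.1]
finger_gap: 0.0871
grip_force: 0.0
```

Request:
{"op": "jog_arm", "data": {
  "motion": [
    {"hand":0.6,"offset":[0,0,0],"dr":[0,0,0]},
    {"hand":0.6,"offset":[0,0,0],"dr":[0,0,0]},
    {"hand":0.6,"offset":[0,0,0],"dr":[0,0,0]},
    {"hand":0.6,"offset":[0,0,0],"dr":[0,0,0]},
    {"hand":0.6,"offset":[0,0,0],"dr":[0,0,0]}
  ]
}}

```text
t: 4.53
ee_pos: [0.6212, 0.0841, 0.032]
tcp_rot: [[-1.0, 0.0, 0.001], [0.0, 1.0, 0.0], [-0.001, 0.0, -1.0]]
force: [-0.8, 1.8, 6.3]
finger_gap: 0.0667
grip_force: 30.0
```

Request:
{"op": "jog_arm", "data": {
  "motion": [
    {"hand":0.6,"offset":[0,0,-0.015],"dr":[0,0,0]},
    {"hand":0.6,"offset":[0,0,-0.03],"dr":[0,0,0]},
    {"hand":0.6,"offset":[0,0,-0.035],"dr":[0,0,0]},
    {"hand":0.6,"offset":[0,0,-0.03],"dr":[0,0,0]},
    {"hand":0.6,"offset":[0,0,0],"dr":[0,0,0]}
  ]
}}

```text
t: 5.15
ee_pos: [0.6219, 0.0837, 0.1441]
tcp_rot: [[-1.0, 0.001, 0.004], [0.001, 1.0, 0.001], [-0.004, 0.001, -1.0]]
force: [1.4, 0.5, -4.5]
finger_gap: 0.0667
grip_force: 30.0
```

Request:
{"op": "jog_arm", "data": {
  "motion": [
    {"hand":0.6,"offset":[0.008,0.024,0],"dr":[0,0,0]},
    {"hand":0.6,"offset":[0.014,0.04,0],"dr":[0,0,0]},
    {"hand":0.6,"offset":[0.014,0.04,0],"dr":[0,0,0]},
    {"hand":0.6,"offset":[0.014,0.045,0],"dr":[0,0,0]},
    {"hand":0.6,"offset":[0.014,0.045,0],"dr":[0,0,0]}
  ]
}}

```text
t: 5.78
ee_pos: [0.5557, 0.2787, 0.1403]
tcp_rot: [[-1.0, 0.001, -0.001], [0.001, 1.0, -0.001], [0.001, -0.001, -1.0]]
force: [0.2, 0.5, -3.4]
finger_gap: 0.0668
grip_force: 30.0
```

Request:
{"op": "jog_arm", "data": {
  "motion": [
    {"hand":0.6,"offset":[0.014,0.045,0],"dr":[0,0,0]},
    {"hand":0.6,"offset":[0.01,0.03,0],"dr":[0,0,0]},
    {"hand":0.6,"offset":[0.005,0.015,0],"dr":[0,0,0]},
    {"hand":0.6,"offset":[0,0,0],"dr":[0,0,0]},
    {"hand":0.6,"offset":[0,0,0],"dr":[0,0,0]}
  ]
}}

```text
t: 6.4
ee_pos: [0.5287, 0.366, 0.1412]
tcp_rot: [[-1.0, 0.002, 0.0], [0.002, 1.0, -0.001], [-0.0, -0.001, -1.0]]
force: [0.6, -0.2, -3.2]
finger_gap: 0.0671
grip_force: 30.0
```

Request:
{"op": "jog_arm", "data": {
  "motion": [
    {"hand":0.6,"offset":[0,0,0.035],"dr":[0,0,0]},
    {"hand":0.6,"offset":[0,0,0.035],"dr":[0,0,0]},
    {"hand":0.6,"offset":[0,0,0.022],"dr":[0,0,0]},
    {"hand":0.6,"offset":[0,0,0.012],"dr":[0,0,0]},
    {"hand":0.6,"offset":[0,0,0.003],"dr":[0,0,0]}
  ]
}}

```text
t: 7.02
ee_pos: [0.5283, 0.367, 0.0343]
tcp_rot: [[-1.0, 0.001, -0.0], [0.001, 1.0, -0.001], [0.0, -0.001, -1.0]]
force: [0.1, 0.1, -2.7]
finger_gap: 0.0668
grip_force: 30.0
```

Request:
{"op": "jog_arm", "data": {
  "motion": [
    {"hand":0.6,"offset":[0,0,0.001],"dr":[0,0,0]},
    {"hand":0.6,"offset":[0,0,0.001],"dr":[0,0,0]},
    {"hand":0.6,"offset":[0,0,0],"dr":[0,0,0]},
    {"hand":0.6,"offset":[0,0,0],"dr":[0,0,0]},
    {"hand":0.6,"offset":[0,0,0],"dr":[0,0,0]}
  ]
}}

```text
t: 7.65
ee_pos: [0.528, 0.3678, 0.0326]
tcp_rot: [[-1.0, 0.0, 0.0], [0.0, 1.0, 0.0], [-0.0, 0.0, -1.0]]
force: [0.3, 0.1, -3.1]
finger_gap: 0.0667
grip_force: 30.0
```

Request:
{"op": "jog_arm", "data": {
  "motion": [
    {"hand":0.6,"offset":[0,0,0.001],"dr":[0,0,0]},
    {"hand":-1,"offset":[0,0,0],"dr":[0,0,0]},
    {"hand":-1,"offset":[0,0,0],"dr":[0,0,0]},
    {"hand":-1,"offset":[0,0,0],"dr":[0,0,0]},
    {"hand":-1,"offset":[0,0,0],"dr":[0,0,0]}
  ]
}}

```text
t: 8.28
ee_pos: [0.5279, 0.3678, 0.0314]
tcp_rot: [[-1.0, 0.0, 0.0], [0.0, 1.0, -0.0], [-0.0, -0.0, -1.0]]
force: [-0.1, -1.2, -0.5]
finger_gap: 0.094
grip_force: 0.0
```

Request:
{"op": "jog_arm", "data": {
  "motion": [
    {"hand":-1,"offset":[0,0,-0.02],"dr":[0,0,0]},
    {"hand":-1,"offset":[0,0,-0.035],"dr":[0,0,0]},
    {"hand":-1,"offset":[0,0,-0.04],"dr":[0,0,0]},
    {"hand":-1,"offset":[0,0,-0.033],"dr":[0,0,0]},
    {"hand":-0.62,"offset":[0,0,0],"dr":[0,0,0]}
  ]
}}

```text
t: 8.9
ee_pos: [0.5292, 0.3686, 0.1636]
tcp_rot: [[-1.0, 0.0, 0.004], [0.0, 1.0, 0.003], [-0.004, 0.003, -1.0]]
force: [0.6, -0.1, 0.4]
finger_gap: 0.087
grip_force: 0.0
```

Request:
{"op": "jog_arm", "data": {
  "motion": [
    {"hand":-0.62,"offset":[0.003,-0.03,0],"dr":[0,0,0]},
    {"hand":-0.62,"offset":[0.005,-0.045,0],"dr":[0,0,0]},
    {"hand":-0.62,"offset":[0.005,-0.045,0],"dr":[0,0,0]},
    {"hand":-0.62,"offset":[0.005,-0.045,0],"dr":[0,0,0]},
    {"hand":-0.62,"offset":[0.005,-0.045,0],"dr":[0,0,0]}
  ]
}}

```text
t: 9.52
ee_pos: [0.5044, 0.1563, 0.1598]
tcp_rot: [[-1.0, 0.0, 0.0], [0.0, 1.0, 0.0], [-0.0, 0.0, -1.0]]
force: [0.9, -0.3, 0.4]
finger_gap: 0.076
grip_force: 0.0
```

Request:
{"op": "jog_arm", "data": {
  "motion": [
    {"hand":-0.62,"offset":[0.002,-0.025,0],"dr":[0,0,0]},
    {"hand":-0.62,"offset":[0.001,-0.007,0],"dr":[0,0,0]},
    {"hand":-0.62,"offset":[0,0,0],"dr":[0,0,0]},
    {"hand":-0.62,"offset":[0,0,0],"dr":[0,0,0]},
    {"hand":-0.62,"offset":[0,0,0],"dr":[0,0,0]}
  ]
}}

```text
t: 10.15
ee_pos: [0.5018, 0.1266, 0.1593]
tcp_rot: [[-1.0, -0.001, -0.0], [-0.001, 1.0, -0.0], [0.0, -0.0, -1.0]]
force: [-0.9, -0.0, 0.7]
finger_gap: 0.0758
grip_force: 0.0
```

Request:
{"op": "jog_arm", "data": {
  "motion": [
    {"hand":-0.62,"offset":[0,-0.0008,0.03],"dr":[0,0,0]},
    {"hand":-0.62,"offset":[0,0,0.035],"dr":[0,0,0]},
    {"hand":-0.62,"offset":[0,0,0.02],"dr":[0,0,0]},
    {"hand":-0.62,"offset":[0,0,0.008],"dr":[0,0,0]},
    {"hand":-0.62,"offset":[0,0,0],"dr":[0,0,0]}
  ]
}}

```text
t: 10.78
ee_pos: [0.5018, 0.1252, 0.0665]
tcp_rot: [[-1.0, 0.0, -0.0], [0.0, 1.0, -0.0], [0.0, -0.0, -1.0]]
force: [-0.2, 0.5, 1.1]
finger_gap: 0.0759
grip_force: 0.0
```

Request:
{"op": "jog_arm", "data": {
  "motion": [
    {"hand":0.6,"offset":[0,0,0],"dr":[0,0,0]},
    {"hand":0.6,"offset":[0,0,0],"dr":[0,0,0]},
    {"hand":0.6,"offset":[0,0,0],"dr":[0,0,0]},
    {"hand":0.6,"offset":[0,0,0],"dr":[0,0,0]},
    {"hand":0.6,"offset":[0,0,0],"dr":[0,0,0]}
  ],
  "squeeze": 25
}}

```text
t: 11.4
ee_pos: [0.5023, 0.1252, 0.067]
tcp_rot: [[-1.0, 0.0, 0.001], [0.0, 1.0, 0.0], [-0.001, 0.0, -1.0]]
force: [0.3, 1.4, 6.5]
finger_gap: 0.0562
grip_force: 24.9
```

Request:
{"op": "jog_arm", "data": {
  "motion": [
    {"hand":0.6,"offset":[0,0,-0.015],"dr":[0,0,0]},
    {"hand":0.6,"offset":[0,0,-0.03],"dr":[0,0,0]},
    {"hand":0.6,"offset":[0,0,-0.025],"dr":[0,0,0]},
    {"hand":0.6,"offset":[0,0,-0.01],"dr":[0,0,0]},
    {"hand":0.6,"offset":[0.004,0.016,0],"dr":[0,0,0]}
  ]
}}

```text
t: 12.02
ee_pos: [0.498, 0.1407, 0.1469]
tcp_rot: [[-1.0, 0.002, 0.001], [0.002, 1.0, 0.0], [-0.001, 0.0, -1.0]]
force: [-0.4, -0.1, -0.9]
finger_gap: 0.0561
grip_force: 24.9
```

Request:
{"op": "jog_arm", "data": {
  "motion": [
    {"hand":0.6,"offset":[0.008,0.036,0],"dr":[0,0,0]},
    {"hand":0.6,"offset":[0.009,0.038,0],"dr":[0,0,0]},
    {"hand":0.6,"offset":[0.009,0.038,0],"dr":[0,0,0]},
    {"hand":0.6,"offset":[0.005,0.022,0],"dr":[0,0,0]},
    {"hand":0.6,"offset":[0.002,0.01,0],"dr":[0,0,0]}
  ]
}}

```text
t: 12.65
ee_pos: [0.4635, 0.2867, 0.1454]
tcp_rot: [[-1.0, -0.002, -0.002], [-0.002, 1.0, -0.001], [0.002, -0.001, -1.0]]
force: [0.4, -0.6, -2.7]
finger_gap: 0.0565
grip_force: 24.9
```

Request:
{"op": "jog_arm", "data": {
  "motion": [
    {"hand":0.6,"offset":[0,0,0.02],"dr":[0,0,0]},
    {"hand":0.6,"offset":[0,0,0.03],"dr":[0,0,0]},
    {"hand":0.6,"offset":[0,0,0.018],"dr":[0,0,0]},
    {"hand":0.6,"offset":[0,0,0.008],"dr":[0,0,0]},
    {"hand":0.6,"offset":[0,0,0],"dr":[0,0,0]}
  ]
}}

```text
t: 13.28
ee_pos: [0.4649, 0.2849, 0.0704]
tcp_rot: [[-1.0, 0.001, -0.0], [0.001, 1.0, -0.0], [0.0, -0.0, -1.0]]
force: [0.2, -0.0, -1.7]
finger_gap: 0.0561
grip_force: 24.9
```

Request:
{"op": "jog_arm", "data": {
  "motion": [
    {"hand":0.6,"offset":[0,0,0.002],"dr":[0,0,0]},
    {"hand":0.6,"offset":[0,0,0.0018],"dr":[0,0,0]},
    {"hand":0.6,"offset":[0,0,0],"dr":[0,0,0]},
    {"hand":-0.8,"offset":[0,0,0],"dr":[0,0,0]},
    {"hand":-0.8,"offset":[0,0,0],"dr":[0,0,0]}
  ]
}}

```text
t: 13.9
ee_pos: [0.4649, 0.285, 0.0667]
tcp_rot: [[-1.0, 0.0, 0.0], [0.0, 1.0, 0.0], [-0.0, 0.0, -1.0]]
force: [0.5, 0.2, -0.2]
finger_gap: 0.0729
grip_force: 0.0
```

Request:
{"op": "jog_arm", "data": {
  "motion": [
    {"hand":-0.8,"offset":[0,0,0],"dr":[0,0,0]},
    {"hand":-0.8,"offset":[0,0,0],"dr":[0,0,0]},
    {"hand":-0.8,"offset":[0,0,-0.02],"dr":[0,0,0]},
    {"hand":-0.8,"offset":[0,0,-0.04],"dr":[0,0,0]},
    {"hand":-0.8,"offset":[0,0,-0.038],"dr":[0,0,0]}
  ]
}}

```text
t: 14.52
ee_pos: [0.4648, 0.2849, 0.1658]
tcp_rot: [[-1.0, 0.0, -0.0], [0.0, 1.0, -0.0], [0.0, -0.0, -1.0]]
force: [-0.4, 0.2, 0.3]
finger_gap: 0.0847
grip_force: 0.0
```

Request:
{"op": "jog_arm", "data": {
  "motion": [
    {"hand":-0.8,"offset":[-0.005,-0.03,0],"dr":[0,0,0]},
    {"hand":-0.8,"offset":[-0.007,-0.045,0],"dr":[0,0,0]},
    {"hand":-0.8,"offset":[-0.007,-0.045,0],"dr":[0,0,0]},
    {"hand":-0.8,"offset":[-0.007,-0.045,0],"dr":[0,0,0]},
    {"hand":-0.8,"offset":[-0.006,-0.045,0],"dr":[0,0,0]}
  ]
}}

```text
t: 15.15
ee_pos: [0.4969, 0.0735, 0.1648]
tcp_rot: [[-1.0, 0.0, 0.0], [0.0, 1.0, 0.0], [-0.0, 0.0, -1.0]]
force: [1.1, 0.8, 0.5]
finger_gap: 0.0846
grip_force: 0.0
```

Request:
{"op": "jog_arm", "data": {
  "motion": [
    {"hand":-0.8,"offset":[-0.003,-0.026,0],"dr":[0,0,0]},
    {"hand":-0.8,"offset":[-0.001,-0.007,0],"dr":[0,0,0]},
    {"hand":-0.8,"offset":[0,0,0],"dr":[0,0,0]},
    {"hand":-0.8,"offset":[0,0,0],"dr":[0,0,0]},
    {"hand":-0.8,"offset":[0,0,0],"dr":[0,0,0]}
  ]
}}

```text
t: 15.78
ee_pos: [0.5008, 0.0429, 0.1646]
tcp_rot: [[-1.0, -0.001, -0.0], [-0.001, 1.0, 0.0], [0.0, 0.0, -1.0]]
force: [0.8, 0.3, 0.9]
finger_gap: 0.0845
grip_force: 0.0
```

Request:
{"op": "jog_arm", "data": {
  "motion": [
    {"hand":-0.8,"offset":[-0.0005,-0.001,0.03],"dr":[0,0,0]},
    {"hand":-0.8,"offset":[0,0,0.04],"dr":[0,0,0]},
    {"hand":-0.8,"offset":[0,0,0.04],"dr":[0,0,0]},
    {"hand":-0.8,"offset":[0,0,0.0246],"dr":[0,0,0]},
    {"hand":-0.8,"offset":[0,0,0],"dr":[0,0,0]}
  ]
}}

```text
t: 16.4
ee_pos: [0.5003, 0.0412, 0.0288]
tcp_rot: [[-1.0, -0.0, -0.003], [-0.0, 1.0, -0.001], [0.003, -0.001, -1.0]]
force: [0.2, 0.0, 0.8]
finger_gap: 0.0845
grip_force: 0.0
```

Request:
{"op": "jog_arm", "data": {
  "motion": [
    {"hand":0.6,"offset":[0,0,0],"dr":[0,0,0]},
    {"hand":0.6,"offset":[0,0,0],"dr":[0,0,0]},
    {"hand":0.6,"offset":[0,0,0],"dr":[0,0,0]},
    {"hand":0.6,"offset":[0,0,0],"dr":[0,0,0]},
    {"hand":0.6,"offset":[0,0,0],"dr":[0,0,0]}
  ],
  "squeeze": 22
}}

```text
t: 17.02
ee_pos: [0.5017, 0.0413, 0.0307]
tcp_rot: [[-1.0, 0.0, 0.001], [0.0, 1.0, 0.0], [-0.001, 0.0, -1.0]]
force: [-1.6, 1.9, 9.0]
finger_gap: 0.0535
grip_force: 22.0
```

Request:
{"op": "jog_arm", "data": {
  "motion": [
    {"hand":0.6,"offset":[0,0,-0.015],"dr":[0,0,0]},
    {"hand":0.6,"offset":[0,0,-0.03],"dr":[0,0,0]},
    {"hand":0.6,"offset":[0,0,-0.03],"dr":[0,0,0]},
    {"hand":0.6,"offset":[0,0,-0.02],"dr":[0,0,0]},
    {"hand":0.6,"offset":[-0.005,0.014,-0.005],"dr":[0,0,0]}
  ]
}}

```text
t: 17.65
ee_pos: [0.5069, 0.0548, 0.1318]
tcp_rot: [[-1.0, 0.002, 0.002], [0.002, 1.0, 0.0], [-0.002, 0.0, -1.0]]
force: [-0.2, 1.2, -2.6]
finger_gap: 0.0534
grip_force: 22.0
```

Request:
{"op": "jog_arm", "data": {
  "motion": [
    {"hand":0.6,"offset":[-0.012,0.032,0],"dr":[0,0,0]},
    {"hand":0.6,"offset":[-0.015,0.042,0],"dr":[0,0,0]},
    {"hand":0.6,"offset":[-0.015,0.042,0],"dr":[0,0,0]},
    {"hand":0.6,"offset":[-0.015,0.042,0],"dr":[0,0,0]},
    {"hand":0.6,"offset":[-0.013,0.037,0],"dr":[0,0,0]}
  ]
}}

```text
t: 18.27
ee_pos: [0.5762, 0.2527, 0.1293]
tcp_rot: [[-1.0, -0.001, -0.001], [-0.001, 1.0, -0.0], [0.001, -0.0, -1.0]]
force: [0.6, -0.5, -0.9]
finger_gap: 0.0539
grip_force: 22.0
```

Request:
{"op": "jog_arm", "data": {
  "motion": [
    {"hand":0.6,"offset":[-0.009,0.024,0],"dr":[0,0,0]},
    {"hand":0.6,"offset":[-0.004,0.011,0],"dr":[0,0,0]},
    {"hand":0.6,"offset":[0,0,0],"dr":[0,0,0]},
    {"hand":0.6,"offset":[0,0,0.03],"dr":[0,0,0]},
    {"hand":0.6,"offset":[0,0,0.03],"dr":[0,0,0]}
  ]
}}

```text
t: 18.9
ee_pos: [0.5894, 0.2836, 0.0696]
tcp_rot: [[-1.0, 0.002, 0.001], [0.002, 1.0, -0.0], [-0.001, -0.0, -1.0]]
force: [0.1, 0.4, -1.8]
finger_gap: 0.0536
grip_force: 22.0
```

Request:
{"op": "jog_arm", "data": {
  "motion": [
    {"hand":0.6,"offset":[0,0,0.02],"dr":[0,0,0]},
    {"hand":0.6,"offset":[0,0,0.012],"dr":[0,0,0]},
    {"hand":0.6,"offset":[0,0,0.004],"dr":[0,0,0]},
    {"hand":0.6,"offset":[0,0,0],"dr":[0,0,0]},
    {"hand":0.6,"offset":[0,0,0],"dr":[0,0,0]}
  ]
}}

```text
t: 19.52
ee_pos: [0.5898, 0.2851, 0.0348]
tcp_rot: [[-1.0, 0.0, 0.001], [0.0, 1.0, 0.0], [-0.001, 0.0, -1.0]]
force: [-0.5, 0.7, -2.0]
finger_gap: 0.0534
grip_force: 22.0
```

Request:
{"op": "jog_arm", "data": {
  "motion": [
    {"hand":0.6,"offset":[0,0,0.003],"dr":[0,0,0]},
    {"hand":0.6,"offset":[0,0,0.001],"dr":[0,0,0]},
    {"hand":0.6,"offset":[0,0,0],"dr":[0,0,0]},
    {"hand":-0.8,"offset":[0,0,0],"dr":[0,0,0]},
    {"hand":-0.8,"offset":[0,0,0],"dr":[0,0,0]}
  ]
}}

```text
t: 20.15
ee_pos: [0.5895, 0.285, 0.0301]
tcp_rot: [[-1.0, 0.0, 0.0], [0.0, 1.0, -0.0], [-0.0, -0.0, -1.0]]
force: [-0.6, -0.0, 1.0]
finger_gap: 0.0703
grip_force: 0.0
```

Request:
{"op": "jog_arm", "data": {
  "motion": [
    {"hand":-0.8,"offset":[0,0,0],"dr":[0,0,0]},
    {"hand":-0.8,"offset":[0,0,-0.02],"dr":[0,0,0]},
    {"hand":-0.8,"offset":[0,0,-0.04],"dr":[0,0,0]},
    {"hand":-0.8,"offset":[0,0,-0.04],"dr":[0,0,0]},
    {"hand":-0.3,"offset":[0,0,-0.04],"dr":[0,0,0]}
  ]
}}

```text
t: 20.78
ee_pos: [0.5895, 0.2849, 0.173]
tcp_rot: [[-1.0, 0.0, 0.001], [0.0, 1.0, 0.0], [-0.001, 0.0, -1.0]]
force: [0.3, -0.6, 0.6]
finger_gap: 0.0779
grip_force: 0.0
```

Request:
{"op": "jog_arm", "data": {
  "motion": [
    {"hand":-0.3,"offset":[0.004,-0.03,0],"dr":[0,0,0]},
    {"hand":-0.3,"offset":[0.006,-0.045,0],"dr":[0,0,0]},
    {"hand":-0.3,"offset":[0.006,-0.045,0],"dr":[0,0,0]},
    {"hand":-0.3,"offset":[0.006,-0.045,0],"dr":[0,0,0]},
    {"hand":-0.3,"offset":[0.006,-0.041,0],"dr":[0,0,0]}
  ]
}}

```text
t: 21.4
ee_pos: [0.5612, 0.0773, 0.1716]
tcp_rot: [[-1.0, 0.001, 0.001], [0.001, 1.0, 0.0], [-0.001, 0.0, -1.0]]
force: [1.5, 0.3, -0.6]
finger_gap: 0.0608
grip_force: 0.0
```

Request:
{"op": "jog_arm", "data": {
  "motion": [
    {"hand":-0.3,"offset":[0,0,0],"dr":[0,0,9]},
    {"hand":-0.3,"offset":[0,0,0],"dr":[0,0,9]},
    {"hand":-0.3,"offset":[0,0,0],"dr":[0,0,9]},
    {"hand":-0.3,"offset":[0,0,0],"dr":[0,0,9]},
    {"hand":-0.3,"offset":[0,0,0],"dr":[0,0,9]}
  ]
}}

```text
t: 22.02
ee_pos: [0.5615, 0.079, 0.1715]
tcp_rot: [[-0.703, 0.711, 0.001], [0.711, 0.703, 0.001], [-0.0, 0.001, -1.0]]
force: [-0.2, -0.3, -0.3]
finger_gap: 0.0612
grip_force: 0.0
```

Request:
{"op": "jog_arm", "data": {
  "motion": [
    {"hand":-0.3,"offset":[0,0,0],"dr":[0,0,9]},
    {"hand":-0.3,"offset":[0,0,0],"dr":[0,0,9]},
    {"hand":-0.3,"offset":[0,0,0],"dr":[0,0,9]},
    {"hand":-0.3,"offset":[0,0,0],"dr":[0,0,9]},
    {"hand":-0.3,"offset":[0,0,0],"dr":[0,0,9]}
  ]
}}

```text
t: 22.65
ee_pos: [0.5615, 0.0791, 0.1714]
tcp_rot: [[0.006, 1.0, 0.001], [1.0, -0.006, 0.001], [0.001, 0.001, -1.0]]
force: [0.0, -0.5, -0.1]
finger_gap: 0.0614
grip_force: 0.0
```

Request:
{"op": "jog_arm", "data": {
  "motion": [
    {"hand":-0.3,"offset":[0,0,0],"dr":[0,0,0]},
    {"hand":-0.3,"offset":[0,0,0],"dr":[0,0,0]},
    {"hand":-0.3,"offset":[0,0,0],"dr":[0,0,0]},
    {"hand":-0.3,"offset":[0,0,0],"dr":[0,0,0]},
    {"hand":-0.3,"offset":[0,0,0],"dr":[0,0,0]}
  ]
}}

```text
t: 23.28
ee_pos: [0.5613, 0.0789, 0.1701]
tcp_rot: [[-0.0, 1.0, -0.0], [1.0, 0.0, -0.0], [-0.0, -0.0, -1.0]]
force: [0.3, 0.3, 1.1]
finger_gap: 0.0613
grip_force: 0.0
```

```bash
python3 - <<'E'
from h import *
s=readout.read_state(); print(np.round(s["ee_pos"],4),np.round(s["tcp_rot"],4).tolist(),np.round(s["q"],1))
ims=[]
for n in ("wrist","top","side"):
    c=read_camera(n); img=c["img"]; hsv=cv2.cvtColor(img,cv2.COLOR_RGB2HSV).astype(int); H,S,V=[hsv[...,i] for i in range(3)]; W=world(c)
    if n!="side": cv2.imwrite(f"pics/{n}2.png",img[:,:,::-1])
    X,Y=ray(c,np.indices(H.shape)[::-1].reshape(2,-1).T,.015).T.reshape(2,*H.shape)
    b=(X>.535)&(X<.59)
    m=((H>18)&(H<29)&(S>185)&b&(Y>-.02)&(Y<.19)).astype(np.uint8)
    ct=max(cv2.findContours(m,0,1)[0],key=cv2.contourArea,default=None)
    if ct is not None: print(n,"handle rgb",[np.round(v,4) for v in cv2.minAreaRect(ray(c,ct[:,0],.015).astype(np.float32))])
    m=b&(W[...,2]>.015)&(W[...,2]<.032)&(W[...,1]>-.05)&(W[...,1]<.2)&(c["z_map"]>.05)
    p=W[m][:,:2].astype(np.float32)
    if len(p)>20: print(n,"handle z",[np.round(v,4) for v in cv2.minAreaRect(p)])
E
```

```text
[0.5613 0.0789 0.1701] [[-0.0, 1.0, -0.0], [1.0, 0.0, -0.0], [-0.0, -0.0, -1.0]] [-36.8  22.6  32.5 103.9 -14.1  57.6   1.3]
wrist handle rgb [array([0.5694, 0.0518]), array([0., 0.]), np.float64(0.0)]
wrist handle z [array([0.5606, 0.08  ]), array([0.1118, 0.0227]), np.float64(89.5577)]
top handle z [array([0.5552, 0.0079]), array([0.05  , 0.0216]), np.float64(87.7357)]
side handle rgb [array([0.5612, 0.0868]), array([0.0985, 0.0218]), np.float64(89.7869)]
side handle z [array([0.5616, 0.0587]), array([0.1441, 0.0222]), np.float64(89.6882)]
```

View pics/wrist2.png

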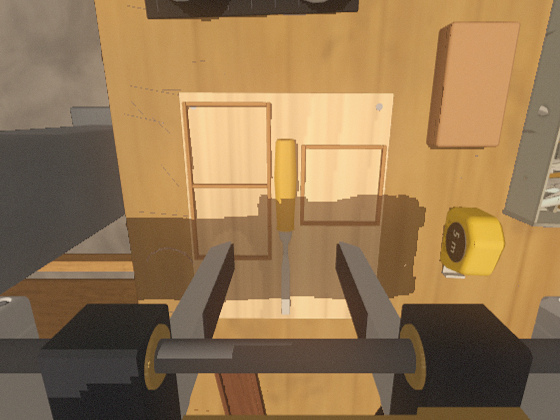

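View pics/top2.png

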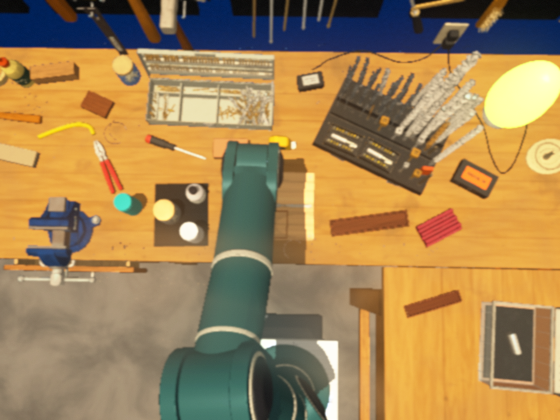

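The wrist view shows empty bays and the chisel handle at (286,185), aligned with y and centred between the fingers. The top view shows all three containers standing on the mat: bottle (196,193), jar (167,210), tin (190,232). The tool axes are now x = +y and y = +x.

Request:
{"op": "jog_arm", "data": {
  "motion": [
    {"hand":-0.3,"offset":[0.001,0,0.03],"dr":[0,0,0]},
    {"hand":-0.3,"offset":[0,0,0.045],"dr":[0,0,0]},
    {"hand":-0.3,"offset":[0,0,0.04],"dr":[0,0,0]},
    {"hand":-0.3,"offset":[0,0,0.02],"dr":[0,0,0]},
    {"hand":-0.3,"offset":[0,0,0.005],"dr":[0,0,0]}
  ]
}}

```text
t: 24.05
ee_pos: [0.5612, 0.0798, 0.0296]
tcp_rot: [[0.0, 1.0, -0.001], [1.0, -0.0, -0.001], [-0.001, -0.001, -1.0]]
force: [-1.0, 0.0, 0.5]
finger_gap: 0.0611
grip_force: 0.0
```

Request:
{"op": "jog_arm", "data": {
  "motion": [
    {"hand":-0.3,"offset":[0,0,0.01],"dr":[0,0,0]},
    {"hand":-0.3,"offset":[0,0,0.006],"dr":[0,0,0]},
    {"hand":-0.3,"offset":[0,0,0],"dr":[0,0,0]},
    {"hand":-0.3,"offset":[0,0,0],"dr":[0,0,0]},
    {"hand":-0.3,"offset":[0,0,0],"dr":[0,0,0]}
  ]
}}

```text
t: 24.68
ee_pos: [0.5615, 0.08, 0.0144]
tcp_rot: [[0.0, 1.0, 0.0], [1.0, -0.0, 0.0], [0.0, 0.0, -1.0]]
force: [0.0, -0.2, 0.4]
finger_gap: 0.0608
grip_force: 0.0
```

Request:
{"op": "jog_arm", "data": {
  "motion": [
    {"hand":0.2,"offset":[0,0,0.0018],"dr":[0,0,0]},
    {"hand":1,"offset":[0,0,0],"dr":[0,0,0]},
    {"hand":1,"offset":[0,0,0],"dr":[0,0,0]},
    {"hand":1,"offset":[0,0,0],"dr":[0,0,0]},
    {"hand":1,"offset":[0,0,0],"dr":[0,0,0]}
  ],
  "squeeze": 30
}}

```text
t: 25.3
ee_pos: [0.5614, 0.08, 0.0123]
tcp_rot: [[0.0, 1.0, 0.0], [1.0, -0.0, -0.0], [-0.0, 0.0, -1.0]]
force: [1.3, -0.4, -0.5]
finger_gap: 0.0199
grip_force: 30.0
```

Request:
{"op": "jog_arm", "data": {
  "motion": [
    {"hand":1,"offset":[0,0,0],"dr":[0,0,0]},
    {"hand":1,"offset":[0,0,0],"dr":[0,0,0]},
    {"hand":1,"offset":[0,0,0],"dr":[0,0,0]},
    {"hand":1,"offset":[0,0,-0.005],"dr":[0,0,0]},
    {"hand":1,"offset":[0,0,-0.01],"dr":[0,0,0]}
  ]
}}

```text
t: 25.92
ee_pos: [0.561, 0.0799, 0.0275]
tcp_rot: [[0.0, 1.0, -0.001], [1.0, -0.0, -0.0], [-0.0, -0.001, -1.0]]
force: [-0.7, 0.4, -1.6]
finger_gap: 0.0198
grip_force: 30.0
```

Request:
{"op": "jog_arm", "data": {
  "motion": [
    {"hand":1,"offset":[0,0,-0.02],"dr":[0,0,0]},
    {"hand":1,"offset":[0,0,-0.03],"dr":[0,0,0]},
    {"hand":1,"offset":[0,0,-0.03],"dr":[0,0,0]},
    {"hand":1,"offset":[0,0,-0.015],"dr":[0,0,0]},
    {"hand":1,"offset":[0,0,0],"dr":[0,0,0]}
  ]
}}

```text
t: 26.55
ee_pos: [0.5617, 0.0802, 0.1233]
tcp_rot: [[0.0, 1.0, 0.002], [1.0, -0.0, 0.001], [0.001, 0.002, -1.0]]
force: [0.6, 0.1, -1.8]
finger_gap: 0.0193
grip_force: 30.0
```

Request:
{"op": "jog_arm", "data": {
  "motion": [
    {"hand":1,"offset":[-0.02,-0.004,0],"dr":[0,0,0]},
    {"hand":1,"offset":[-0.04,-0.008,0],"dr":[0,0,0]},
    {"hand":1,"offset":[-0.04,-0.008,0],"dr":[0,0,0]},
    {"hand":1,"offset":[-0.04,-0.008,0],"dr":[0,0,0]},
    {"hand":1,"offset":[-0.04,-0.008,0],"dr":[0,0,0]}
  ]
}}

```text
t: 27.18
ee_pos: [0.5238, -0.1023, 0.1214]
tcp_rot: [[0.001, 1.0, -0.002], [1.0, -0.001, -0.0], [-0.0, -0.002, -1.0]]
force: [0.4, -1.0, -2.0]
finger_gap: 0.0195
grip_force: 30.0
```

Request:
{"op": "jog_arm", "data": {
  "motion": [
    {"hand":1,"offset":[-0.04,-0.008,0],"dr":[0,0,0]},
    {"hand":1,"offset":[-0.04,-0.008,0],"dr":[0,0,0]},
    {"hand":1,"offset":[-0.02,-0.005,0],"dr":[0,0,0]},
    {"hand":1,"offset":[-0.007,-0.0018,0],"dr":[0,0,0]},
    {"hand":1,"offset":[0,0,0],"dr":[0,0,-4.5]}
  ]
}}

```text
t: 27.8
ee_pos: [0.5017, -0.2073, 0.1216]
tcp_rot: [[-0.079, 0.997, -0.001], [0.997, 0.079, -0.0], [0.0, -0.001, -1.0]]
force: [0.4, 0.3, -2.7]
finger_gap: 0.0195
grip_force: 30.0
```

Request:
{"op": "jog_arm", "data": {
  "motion": [
    {"hand":1,"offset":[0,0,0],"dr":[0,0,-4.5]},
    {"hand":1,"offset":[0,0,0],"dr":[0,0,0]},
    {"hand":1,"offset":[0,0,0],"dr":[0,0,0]},
    {"hand":1,"offset":[0,0,0],"dr":[0,0,0]},
    {"hand":1,"offset":[0,0,0],"dr":[0,0,0]}
  ]
}}

```text
t: 28.42
ee_pos: [0.5024, -0.2069, 0.1222]
tcp_rot: [[-0.156, 0.988, -0.0], [0.988, 0.156, -0.0], [-0.0, -0.0, -1.0]]
force: [-0.1, 0.1, -2.5]
finger_gap: 0.0196
grip_force: 30.0
```

```bash
python3 - <<'E'
from h import *
s=readout.read_state(); print(np.round(s["ee_pos"],4),np.round(s["tcp_rot"],4).tolist())
c=read_camera("wrist"); np.savez("w3.npz",**c); cv2.imwrite("pics/w3.png",c["img"][:,:,::-1])
hsv=cv2.cvtColor(c["img"],cv2.COLOR_RGB2HSV).astype(int); H,S,V=[hsv[...,i] for i in range(3)]; W=world(c)
# chisel points: held, high above bench
m=(W[...,2]>.09)&(W[...,2]<.15)&(W[...,0]>.45)&(W[...,0]<.55)&(S>150)&(H>18)
p=W[m]; print(len(p)); 
if len(p)>30: print([np.round(v,4) for v in cv2.minAreaRect(p[:,:2].astype(np.float32))],np.percentile(p[:,2],[5,50,95]))
print([np.round(proj(c,[x,y,.01]),0).tolist() for x,y in ((.5105,-.2563),(.4931,-.1425),(.5279,-.370))])
E
```

```text
[ 0.5024 -0.2069  0.1222] [[-0.1557, 0.9878, -0.0001], [0.9878, 0.1557, -0.0001], [-0.0001, -0.0001, -1.0]]
2165
[array([ 0.5005, -0.2007]), array([0.0222, 0.0995]), np.float64(9.6115)] [0.12672033 0.13142849 0.13553405]
[[[286.0, 254.0]], [[287.0, 133.0]], [[285.0, 353.0]]]
```

View pics/w3.png

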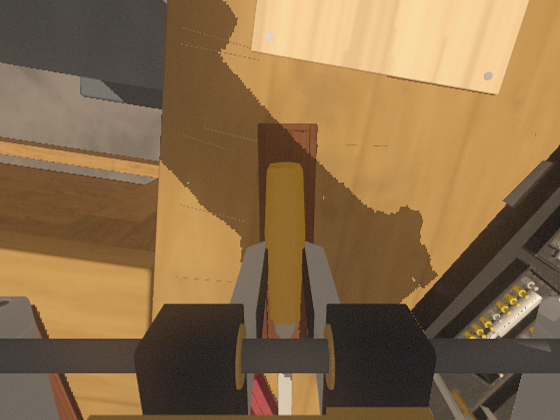

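The wrist view shows the held chisel (handle centre ~(286,230)) lined up over the holder, whose end is at cols 259–317, row 124. Next I lower it.

Request:
{"op": "jog_arm", "data": {
  "motion": [
    {"hand":1,"offset":[0,0.0005,0.025],"dr":[0,0,0]},
    {"hand":1,"offset":[0,0,0.035],"dr":[0,0,0]},
    {"hand":1,"offset":[0,0,0.025],"dr":[0,0,0]},
    {"hand":1,"offset":[0,0,0.01],"dr":[0,0,0]},
    {"hand":1,"offset":[0,0,0.003],"dr":[0,0,0]}
  ]
}}

```text
t: 29.1
ee_pos: [0.503, -0.2071, 0.0243]
tcp_rot: [[-0.156, 0.988, -0.0], [0.988, 0.156, -0.0], [-0.0, -0.0, -1.0]]
force: [0.5, -0.8, -1.3]
finger_gap: 0.0198
grip_force: 30.0
```

Request:
{"op": "jog_arm", "data": {
  "motion": [
    {"hand":1,"offset":[0,0,0.005],"dr":[0,0,0]},
    {"hand":1,"offset":[0,0,0.003],"dr":[0,0,0]},
    {"hand":1,"offset":[0,0,0],"dr":[0,0,0]},
    {"hand":1,"offset":[0,0,0],"dr":[0,0,0]},
    {"hand":1,"offset":[0,0,0],"dr":[0,0,0]}
  ]
}}

```text
t: 29.72
ee_pos: [0.503, -0.207, 0.0165]
tcp_rot: [[-0.156, 0.988, 0.0], [0.988, 0.156, -0.0], [-0.0, 0.0, -1.0]]
force: [-0.7, 0.2, -2.1]
finger_gap: 0.0195
grip_force: 30.0
```

Request:
{"op": "jog_arm", "data": {
  "motion": [
    {"hand":1,"offset":[0,0,0.002],"dr":[0,0,0]},
    {"hand":1,"offset":[0,0,0.0015],"dr":[0,0,0]},
    {"hand":1,"offset":[0,0,0.0005],"dr":[0,0,0]},
    {"hand":1,"offset":[0,0,0],"dr":[0,0,0]},
    {"hand":1,"offset":[0,0,0],"dr":[0,0,0]}
  ]
}}

```text
t: 30.35
ee_pos: [0.5028, -0.2069, 0.0123]
tcp_rot: [[-0.156, 0.988, -0.0], [0.988, 0.156, -0.0], [0.0, -0.0, -1.0]]
force: [-1.4, 0.5, 0.5]
finger_gap: 0.0196
grip_force: 30.0
```

Request:
{"op": "jog_arm", "data": {
  "motion": [
    {"hand":0.1,"offset":[0,0,0],"dr":[0,0,0]},
    {"hand":0.1,"offset":[0,0,0],"dr":[0,0,0]},
    {"hand":0.1,"offset":[0,0,0],"dr":[0,0,0]},
    {"hand":0.1,"offset":[0,0,-0.015],"dr":[0,0,0]},
    {"hand":0.1,"offset":[0,0,-0.03],"dr":[0,0,0]}
  ]
}}

```text
t: 30.98
ee_pos: [0.5023, -0.2069, 0.0579]
tcp_rot: [[-0.156, 0.988, -0.001], [0.988, 0.156, 0.0], [0.0, -0.001, -1.0]]
force: [1.2, -0.3, 0.4]
finger_gap: 0.0423
grip_force: 0.0
```

Request:
{"op": "jog_arm", "data": {
  "motion": [
    {"hand":-1,"offset":[0,0,-0.04],"dr":[0,0,0]},
    {"hand":-1,"offset":[0,0,-0.04],"dr":[0,0,-10]},
    {"hand":-1,"offset":[0,0,-0.02],"dr":[0,0,-10]},
    {"hand":-1,"offset":[0,0,-0.01],"dr":[0,0,-10]},
    {"hand":-1,"offset":[0,0,0],"dr":[0,0,-10]}
  ]
}}

```text
t: 31.6
ee_pos: [0.5033, -0.2073, 0.1692]
tcp_rot: [[-0.758, 0.652, 0.002], [0.652, 0.758, -0.001], [-0.002, 0.001, -1.0]]
force: [-0.3, 0.1, -0.7]
finger_gap: 0.0889
grip_force: 0.0
```

Request:
{"op": "jog_arm", "data": {
  "motion": [
    {"hand":-1,"offset":[0,0,0],"dr":[0,0,-10]},
    {"hand":-1,"offset":[0,0,0],"dr":[0,0,-10]},
    {"hand":-1,"offset":[0,0,0],"dr":[0,0,-10]},
    {"hand":-1,"offset":[0,0,0],"dr":[0,0,-10]},
    {"hand":-1,"offset":[0,0,0],"dr":[0,0,-1]}
  ]
}}

```text
t: 32.22
ee_pos: [0.5028, -0.2073, 0.1682]
tcp_rot: [[-1.0, 0.001, 0.001], [0.001, 1.0, -0.0], [-0.001, -0.0, -1.0]]
force: [0.5, 0.4, -1.1]
finger_gap: 0.0942
grip_force: 0.0
```

```bash
python3 - <<'E'
from h import *
s=readout.read_state(); print(np.round(s["ee_pos"],4),np.round(s["tcp_rot"],4).tolist(),np.round(s["q"],1))
c=read_camera("side"); im=c["img"][105:335,215:345,::-1]; a=cv2.resize(im,None,fx=2.6,fy=2.6)
c=read_camera("wrist"); b=cv2.resize(c["img"][:,:,::-1],(460,345)); b=cv2.copyMakeBorder(b,0,len(a)-345,0,0,0)
cv2.imwrite("pics/s4.png",np.hstack([a,b]))
E
```

```text
[ 0.5028 -0.2073  0.1682] [[-1.0, 0.001, 0.0007], [0.001, 1.0, -0.0004], [-0.0007, -0.0004, -1.0]] [  4.1  18.5  18.2 106.9  -6.9  55.7 115.3]
```

View pics/s4.png

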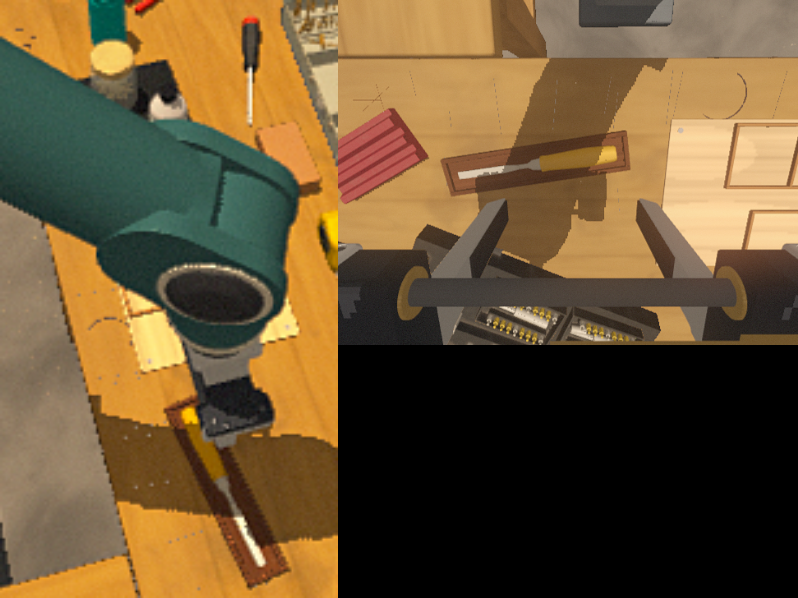

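The chisel lies flat and centred inside the holder (wrist panel, from (460,175) to (615,155)). Now I return for the jar at (.528,.368).

Request:
{"op": "jog_arm", "data": {
  "motion": [
    {"hand":-1,"offset":[0,0.03,0],"dr":[0,0,0]},
    {"hand":-1,"offset":[-0.002,0.045,0],"dr":[0,0,0]},
    {"hand":-1,"offset":[-0.002,0.045,0],"dr":[0,0,0]},
    {"hand":-1,"offset":[-0.002,0.045,0],"dr":[0,0,0]},
    {"hand":-1,"offset":[-0.002,0.045,0],"dr":[0,0,0]}
  ]
}}

```text
t: 32.95
ee_pos: [0.5109, 0.0045, 0.1676]
tcp_rot: [[-1.0, 0.004, 0.0], [0.004, 1.0, -0.0], [-0.0, -0.0, -1.0]]
force: [-0.2, 0.8, 0.4]
finger_gap: 0.0937
grip_force: 0.0
```

Request:
{"op": "jog_arm", "data": {
  "motion": [
    {"hand":-1,"offset":[-0.002,0.045,0],"dr":[0,0,0]},
    {"hand":-1,"offset":[-0.002,0.045,0],"dr":[0,0,0]},
    {"hand":-1,"offset":[-0.002,0.045,0],"dr":[0,0,0]},
    {"hand":-1,"offset":[-0.002,0.045,0],"dr":[0,0,0]},
    {"hand":-1,"offset":[-0.002,0.045,0],"dr":[0,0,0]}
  ]
}}

```text
t: 33.58
ee_pos: [0.521, 0.2295, 0.1675]
tcp_rot: [[-1.0, 0.004, 0.0], [0.004, 1.0, -0.0], [-0.0, -0.0, -1.0]]
force: [0.7, -1.5, 0.5]
finger_gap: 0.0943
grip_force: 0.0
```

Request:
{"op": "jog_arm", "data": {
  "motion": [
    {"hand":-1,"offset":[-0.002,0.045,0],"dr":[0,0,0]},
    {"hand":-1,"offset":[-0.002,0.045,0],"dr":[0,0,0]},
    {"hand":-1,"offset":[-0.002,0.03,0],"dr":[0,0,0]},
    {"hand":-1,"offset":[-0.001,0.02,0],"dr":[0,0,0]},
    {"hand":-1,"offset":[0,0,0],"dr":[0,0,0]}
  ]
}}

```text
t: 34.2
ee_pos: [0.5278, 0.3688, 0.167]
tcp_rot: [[-1.0, 0.001, -0.0], [0.001, 1.0, -0.0], [0.0, -0.0, -1.0]]
force: [-0.6, -1.1, -0.3]
finger_gap: 0.0937
grip_force: 0.0
```

Request:
{"op": "jog_arm", "data": {
  "motion": [
    {"hand":-1,"offset":[0,0,0],"dr":[0,0,0]},
    {"hand":-1,"offset":[0,0,0],"dr":[0,0,0]},
    {"hand":-1,"offset":[0,0,0],"dr":[0,0,0]},
    {"hand":-1,"offset":[0,0,0],"dr":[0,0,0]},
    {"hand":-1,"offset":[0,0,0],"dr":[0,0,0]}
  ]
}}

```text
t: 34.83
ee_pos: [0.5282, 0.368, 0.1673]
tcp_rot: [[-1.0, 0.001, 0.0], [0.001, 1.0, -0.0], [-0.0, -0.0, -1.0]]
force: [-0.4, -0.2, -0.1]
finger_gap: 0.0939
grip_force: 0.0
```

```bash
python3 - <<'E'
from h import *
s=readout.read_state(); print(np.round(s["ee_pos"],4),np.round(s["tcp_rot"],3).tolist())
for n in ("wrist","top"):
    c=read_camera(n); np.savez(n+"5.npz",**c); W=world(c)
    cv2.imwrite(f"pics/{n}5.png",c["img"][:,:,::-1])
    for zl,zh in ((.085,.1),(.102,.118)):
        m=((W[...,2]>zl)&(W[...,2]<zh)&(W[...,1]>.2)&(W[...,1]<.44)&(W[...,0]>.4)&(W[...,0]<.66)&(c["z_map"]>.1)).astype(np.uint8)
        k,lab,st,_=cv2.connectedComponentsWithStats(m)
        for i in range(1,k):
            if st[i,4]<25: continue
            p=W[lab==i]; (x,y),r=cv2.minEnclosingCircle(p[:,:2].astype(np.float32)); print(n,zl,st[i].tolist(),np.round([x,y,r,np.median(p[:,2])],4).tolist())
E
```

```text
[0.5282 0.368  0.1673] [[-1.0, 0.001, 0.0], [0.001, 1.0, -0.0], [-0.0, -0.0, -1.0]]
wrist 0.085 [178, 101, 40, 69, 287] [0.462, 0.297, 0.0258, 0.0936]
wrist 0.085 [246, 178, 78, 76, 4584] [0.5275, 0.3675, 0.0319, 0.0947]
wrist 0.085 [192, 274, 15, 26, 138] [0.5911, 0.2923, 0.0096, 0.0979]
wrist 0.102 [133, 101, 80, 77, 4665] [0.4638, 0.2884, 0.0273, 0.1134]
top 0.085 [189, 186, 9, 9, 42] [0.5898, 0.2835, 0.0128, 0.0978]
top 0.085 [161, 211, 14, 10, 65] [0.5178, 0.3552, 0.0199, 0.0946]
top 0.102 [180, 222, 19, 19, 244] [0.4651, 0.2838, 0.0274, 0.1136]
```

View pics/wrist5.png

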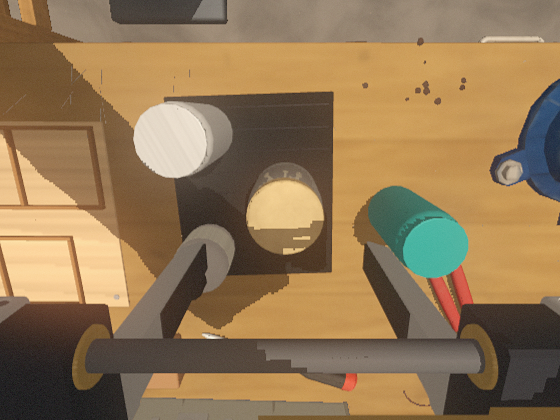

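The wrist view confirms the jar (285,215), tin (173,140) and bottle (205,258) standing on the mat, with the turquoise tin (430,240) clear of the fingers. Next I re-grip the jar.

Request:
{"op": "jog_arm", "data": {
  "motion": [
    {"hand":-1,"offset":[0,0,0.03],"dr":[0,0,0]},
    {"hand":-1,"offset":[0,0,0.04],"dr":[0,0,0]},
    {"hand":-1,"offset":[0,0,0.04],"dr":[0,0,0]},
    {"hand":-1,"offset":[0,0,0.018],"dr":[0,0,0]},
    {"hand":-1,"offset":[0,0,0.0073],"dr":[0,0,0]}
  ]
}}

```text
t: 35.55
ee_pos: [0.5281, 0.368, 0.0316]
tcp_rot: [[-1.0, 0.0, -0.0], [0.0, 1.0, -0.0], [0.0, -0.0, -1.0]]
force: [-0.3, 0.6, 0.4]
finger_gap: 0.0939
grip_force: 0.0
```

Request:
{"op": "jog_arm", "data": {
  "motion": [
    {"hand":-1,"offset":[0,0,0],"dr":[0,0,0]},
    {"hand":0.6,"offset":[0,0,0],"dr":[0,0,0]},
    {"hand":0.6,"offset":[0,0,0],"dr":[0,0,0]},
    {"hand":0.6,"offset":[0,0,0],"dr":[0,0,0]},
    {"hand":0.6,"offset":[0,0,0],"dr":[0,0,0]}
  ],
  "squeeze": 30
}}

```text
t: 36.17
ee_pos: [0.5283, 0.3682, 0.0324]
tcp_rot: [[-1.0, 0.0, 0.0], [0.0, 1.0, 0.0], [-0.0, 0.0, -1.0]]
force: [-0.8, -0.6, 5.3]
finger_gap: 0.0667
grip_force: 30.0
```

Request:
{"op": "jog_arm", "data": {
  "motion": [
    {"hand":0.6,"offset":[0,0,0],"dr":[0,0,0]},
    {"hand":0.6,"offset":[0,0,-0.015],"dr":[0,0,0]},
    {"hand":0.6,"offset":[0,0,-0.035],"dr":[0,0,0]},
    {"hand":0.6,"offset":[0,0,-0.04],"dr":[0,0,0]},
    {"hand":0.6,"offset":[0,0,-0.03],"dr":[0,0,0]}
  ]
}}

```text
t: 36.8
ee_pos: [0.5283, 0.3681, 0.1545]
tcp_rot: [[-1.0, 0.0, 0.001], [0.0, 1.0, 0.001], [-0.001, 0.001, -1.0]]
force: [0.4, 0.9, -4.3]
finger_gap: 0.0669
grip_force: 30.0
```

Request:
{"op": "jog_arm", "data": {
  "motion": [
    {"hand":0.6,"offset":[0,0,-0.005],"dr":[0,0,0]},
    {"hand":0.6,"offset":[-0.008,-0.024,0],"dr":[0,0,0]},
    {"hand":0.6,"offset":[-0.014,-0.042,0],"dr":[0,0,0]},
    {"hand":0.6,"offset":[-0.014,-0.043,0],"dr":[0,0,0]},
    {"hand":0.6,"offset":[-0.014,-0.043,0],"dr":[0,0,0]}
  ]
}}

```text
t: 37.42
ee_pos: [0.5777, 0.2144, 0.1558]
tcp_rot: [[-1.0, 0.0, -0.002], [0.0, 1.0, -0.001], [0.002, -0.001, -1.0]]
force: [1.1, 0.7, -3.4]
finger_gap: 0.067
grip_force: 30.0
```

Request:
{"op": "jog_arm", "data": {
  "motion": [
    {"hand":0.6,"offset":[-0.014,-0.043,0],"dr":[0,0,0]},
    {"hand":0.6,"offset":[-0.014,-0.043,0],"dr":[0,0,0]},
    {"hand":0.6,"offset":[-0.01,-0.03,0],"dr":[0,0,0]},
    {"hand":0.6,"offset":[-0.005,-0.016,0],"dr":[0,0,0]},
    {"hand":0.6,"offset":[0,0,0],"dr":[0,0,0]}
  ]
}}

```text
t: 38.05
ee_pos: [0.6208, 0.0835, 0.1563]
tcp_rot: [[-1.0, 0.002, -0.001], [0.002, 1.0, -0.0], [0.001, -0.0, -1.0]]
force: [-0.9, 0.3, -3.4]
finger_gap: 0.0666
grip_force: 30.0
```

Request:
{"op": "jog_arm", "data": {
  "motion": [
    {"hand":0.6,"offset":[0,0,0],"dr":[0,0,0]},
    {"hand":0.6,"offset":[0,0,0],"dr":[0,0,0]},
    {"hand":0.6,"offset":[0,0,0],"dr":[0,0,0]},
    {"hand":0.6,"offset":[0,0,0],"dr":[0,0,0]},
    {"hand":0.6,"offset":[0,0,0],"dr":[0,0,0]}
  ]
}}

```text
t: 38.67
ee_pos: [0.621, 0.0841, 0.157]
tcp_rot: [[-1.0, 0.0, -0.0], [0.0, 1.0, -0.0], [0.0, -0.0, -1.0]]
force: [0.4, 0.8, -3.1]
finger_gap: 0.0666
grip_force: 30.0
```

Request:
{"op": "jog_arm", "data": {
  "motion": [
    {"hand":0.6,"offset":[0,0,0.03],"dr":[0,0,0]},
    {"hand":0.6,"offset":[0,0,0.035],"dr":[0,0,0]},
    {"hand":0.6,"offset":[0,0,0.03],"dr":[0,0,0]},
    {"hand":0.6,"offset":[0,0,0.018],"dr":[0,0,0]},
    {"hand":0.6,"offset":[0,0,0.006],"dr":[0,0,0]}
  ]
}}

```text
t: 39.3
ee_pos: [0.6208, 0.0839, 0.0374]
tcp_rot: [[-1.0, 0.0, -0.001], [0.0, 1.0, -0.0], [0.001, -0.0, -1.0]]
force: [1.4, -0.5, -2.7]
finger_gap: 0.0666
grip_force: 30.0
```

Request:
{"op": "jog_arm", "data": {
  "motion": [
    {"hand":0.6,"offset":[0,0,0.003],"dr":[0,0,0]},
    {"hand":0.6,"offset":[0,0,0.002],"dr":[0,0,0]},
    {"hand":0.6,"offset":[0,0,0.0005],"dr":[0,0,0]},
    {"hand":0.6,"offset":[0,0,0],"dr":[0,0,0]},
    {"hand":0.6,"offset":[0,0,0],"dr":[0,0,0]}
  ]
}}

```text
t: 39.92
ee_pos: [0.6211, 0.084, 0.0327]
tcp_rot: [[-1.0, 0.0, 0.0], [0.0, 1.0, -0.0], [-0.0, -0.0, -1.0]]
force: [0.5, -0.4, -3.7]
finger_gap: 0.0666
grip_force: 30.0
```

Request:
{"op": "jog_arm", "data": {
  "motion": [
    {"hand":0.6,"offset":[0,0,0.0008],"dr":[0,0,0]},
    {"hand":-1,"offset":[0,0,0],"dr":[0,0,0]},
    {"hand":-1,"offset":[0,0,0],"dr":[0,0,0]},
    {"hand":-1,"offset":[0,0,0],"dr":[0,0,0]},
    {"hand":-1,"offset":[0,0,0],"dr":[0,0,0]}
  ]
}}

```text
t: 40.55
ee_pos: [0.621, 0.084, 0.0316]
tcp_rot: [[-1.0, 0.0, -0.0], [0.0, 1.0, -0.0], [0.0, -0.0, -1.0]]
force: [0.8, -0.4, 0.4]
finger_gap: 0.0939
grip_force: 0.0
```

Request:
{"op": "jog_arm", "data": {
  "motion": [
    {"hand":-1,"offset":[0,0,-0.02],"dr":[0,0,0]},
    {"hand":-1,"offset":[0,0,-0.04],"dr":[0,0,0]},
    {"hand":-1,"offset":[0,0,-0.04],"dr":[0,0,0]},
    {"hand":-1,"offset":[0,0,-0.03],"dr":[0,0,0]},
    {"hand":-0.8,"offset":[0,0,0],"dr":[0,0,0]}
  ]
}}

```text
t: 41.18
ee_pos: [0.6224, 0.0841, 0.1655]
tcp_rot: [[-1.0, 0.001, 0.005], [0.001, 1.0, 0.001], [-0.005, 0.001, -1.0]]
force: [0.3, -0.3, -0.2]
finger_gap: 0.0872
grip_force: 0.0
```

Request:
{"op": "jog_arm", "data": {
  "motion": [
    {"hand":-0.8,"offset":[0.004,0.03,0],"dr":[0,0,0]},
    {"hand":-0.8,"offset":[0.008,0.045,0],"dr":[0,0,0]},
    {"hand":-0.8,"offset":[0.007,0.045,0],"dr":[0,0,0]},
    {"hand":-0.8,"offset":[0.007,0.045,0],"dr":[0,0,0]},
    {"hand":-0.8,"offset":[0.004,0.025,0],"dr":[0,0,0]}
  ]
}}

```text
t: 41.8
ee_pos: [0.5899, 0.2766, 0.1616]
tcp_rot: [[-1.0, -0.002, -0.001], [-0.002, 1.0, 0.0], [0.001, 0.0, -1.0]]
force: [0.2, -0.3, 0.0]
finger_gap: 0.0845
grip_force: 0.0
```

Request:
{"op": "jog_arm", "data": {
  "motion": [
    {"hand":-0.8,"offset":[0.001,0.011,0],"dr":[0,0,0]},
    {"hand":-0.8,"offset":[0,0,0],"dr":[0,0,0]},
    {"hand":-0.8,"offset":[0,0,0],"dr":[0,0,0]},
    {"hand":-0.8,"offset":[0,0,0],"dr":[0,0,0]},
    {"hand":-0.8,"offset":[0,0,0],"dr":[0,0,0]}
  ]
}}

```text
t: 42.42
ee_pos: [0.5903, 0.2844, 0.1617]
tcp_rot: [[-1.0, 0.001, 0.0], [0.001, 1.0, -0.0], [-0.0, -0.0, -1.0]]
force: [0.4, 0.6, -0.3]
finger_gap: 0.0846
grip_force: 0.0
```

Request:
{"op": "jog_arm", "data": {
  "motion": [
    {"hand":-0.8,"offset":[0.0005,0.0005,0.03],"dr":[0,0,0]},
    {"hand":-0.8,"offset":[0,0,0.04],"dr":[0,0,0]},
    {"hand":-0.8,"offset":[0,0,0.04],"dr":[0,0,0]},
    {"hand":-0.8,"offset":[0,0,0.0157],"dr":[0,0,0]},
    {"hand":-0.8,"offset":[0,0,0.0055],"dr":[0,0,0]}
  ]
}}

```text
t: 43.05
ee_pos: [0.5897, 0.2854, 0.0304]
tcp_rot: [[-1.0, 0.001, -0.0], [0.001, 1.0, -0.0], [0.0, -0.0, -1.0]]
force: [-0.0, 0.3, 0.1]
finger_gap: 0.0845
grip_force: 0.0
```

Request:
{"op": "jog_arm", "data": {
  "motion": [
    {"hand":-0.8,"offset":[0,0,0],"dr":[0,0,0]},
    {"hand":0.6,"offset":[0,0,0],"dr":[0,0,0]},
    {"hand":0.6,"offset":[0,0,0],"dr":[0,0,0]},
    {"hand":0.6,"offset":[0,0,0],"dr":[0,0,0]},
    {"hand":0.6,"offset":[0,0,0],"dr":[0,0,0]}
  ],
  "squeeze": 22
}}

```text
t: 43.68
ee_pos: [0.5897, 0.2855, 0.0307]
tcp_rot: [[-1.0, 0.0, 0.0], [0.0, 1.0, -0.0], [-0.0, -0.0, -1.0]]
force: [-0.9, 0.2, 3.8]
finger_gap: 0.0536
grip_force: 22.0
```

Request:
{"op": "jog_arm", "data": {
  "motion": [
    {"hand":0.6,"offset":[0,0,0],"dr":[0,0,0]},
    {"hand":0.6,"offset":[0,0,-0.015],"dr":[0,0,0]},
    {"hand":0.6,"offset":[0,0,-0.035],"dr":[0,0,0]},
    {"hand":0.6,"offset":[0,0,-0.035],"dr":[0,0,0]},
    {"hand":0.6,"offset":[0,0,-0.015],"dr":[0,0,0]}
  ]
}}

```text
t: 44.3
ee_pos: [0.5903, 0.2859, 0.133]
tcp_rot: [[-1.0, 0.0, 0.002], [0.0, 1.0, 0.001], [-0.002, 0.001, -1.0]]
force: [0.8, -0.1, -2.5]
finger_gap: 0.0538
grip_force: 22.0
```

Request:
{"op": "jog_arm", "data": {
  "motion": [
    {"hand":0.6,"offset":[0.008,-0.022,0],"dr":[0,0,0]},
    {"hand":0.6,"offset":[0.014,-0.039,0],"dr":[0,0,0]},
    {"hand":0.6,"offset":[0.015,-0.042,0],"dr":[0,0,0]},
    {"hand":0.6,"offset":[0.015,-0.042,0],"dr":[0,0,0]},
    {"hand":0.6,"offset":[0.015,-0.042,0],"dr":[0,0,0]}
  ]
}}

```text
t: 44.92
ee_pos: [0.5216, 0.0972, 0.1301]
tcp_rot: [[-1.0, 0.0, -0.001], [0.0, 1.0, -0.0], [0.001, -0.0, -1.0]]
force: [0.0, -0.7, -1.6]
finger_gap: 0.0539
grip_force: 22.0
```

Request:
{"op": "jog_arm", "data": {
  "motion": [
    {"hand":0.6,"offset":[0.012,-0.033,0],"dr":[0,0,0]},
    {"hand":0.6,"offset":[0.0065,-0.017,0],"dr":[0,0,0]},
    {"hand":0.6,"offset":[0.0025,-0.0065,0],"dr":[0,0,0]},
    {"hand":0.6,"offset":[0,0,0],"dr":[0,0,0]},
    {"hand":0.6,"offset":[0,0,0],"dr":[0,0,0]}
  ]
}}

```text
t: 45.55
ee_pos: [0.5018, 0.0432, 0.1304]
tcp_rot: [[-1.0, -0.001, -0.0], [-0.001, 1.0, 0.0], [0.0, 0.0, -1.0]]
force: [-0.6, 0.3, -1.1]
finger_gap: 0.0538
grip_force: 22.0
```

Request:
{"op": "jog_arm", "data": {
  "motion": [
    {"hand":0.6,"offset":[0,0,0],"dr":[0,0,0]},
    {"hand":0.6,"offset":[0,0,0],"dr":[0,0,0]},
    {"hand":0.6,"offset":[0,0,0],"dr":[0,0,0]},
    {"hand":0.6,"offset":[0,0,0],"dr":[0,0,0]},
    {"hand":0.6,"offset":[0,0,0],"dr":[0,0,0]}
  ]
}}

```text
t: 46.18
ee_pos: [0.5015, 0.0421, 0.1305]
tcp_rot: [[-1.0, 0.0, 0.0], [0.0, 1.0, -0.0], [-0.0, -0.0, -1.0]]
force: [0.0, -0.0, -1.9]
finger_gap: 0.0536
grip_force: 22.0
```

Request:
{"op": "jog_arm", "data": {
  "motion": [
    {"hand":0.6,"offset":[0,-0.0007,0.025],"dr":[0,0,0]},
    {"hand":0.6,"offset":[0,0,0.03],"dr":[0,0,0]},
    {"hand":0.6,"offset":[0,0,0.025],"dr":[0,0,0]},
    {"hand":0.6,"offset":[0,0,0.012],"dr":[0,0,0]},
    {"hand":0.6,"offset":[0,0,0.003],"dr":[0,0,0]}
  ]
}}

```text
t: 46.8
ee_pos: [0.5014, 0.0413, 0.0353]
tcp_rot: [[-1.0, 0.0, -0.001], [0.0, 1.0, -0.0], [0.001, -0.0, -1.0]]
force: [-0.6, -1.4, -1.6]
finger_gap: 0.0536
grip_force: 22.0
```

Request:
{"op": "jog_arm", "data": {
  "motion": [
    {"hand":0.6,"offset":[0,0,0.002],"dr":[0,0,0]},
    {"hand":0.6,"offset":[0,0,0.0025],"dr":[0,0,0]},
    {"hand":0.6,"offset":[0,0,0],"dr":[0,0,0]},
    {"hand":0.6,"offset":[0,0,0],"dr":[0,0,0]},
    {"hand":0.6,"offset":[0,0,0],"dr":[0,0,0]}
  ]
}}

```text
t: 47.42
ee_pos: [0.5016, 0.0414, 0.0311]
tcp_rot: [[-1.0, 0.0, 0.0], [0.0, 1.0, -0.0], [-0.0, -0.0, -1.0]]
force: [0.2, -0.4, -2.2]
finger_gap: 0.0535
grip_force: 22.0
```

Request:
{"op": "jog_arm", "data": {
  "motion": [
    {"hand":0.6,"offset":[0,0,0.0006],"dr":[0,0,0]},
    {"hand":-0.8,"offset":[0,0,0],"dr":[0,0,0]},
    {"hand":-0.8,"offset":[0,0,0],"dr":[0,0,0]},
    {"hand":-0.8,"offset":[0,0,0],"dr":[0,0,0]},
    {"hand":-0.8,"offset":[0,0,0],"dr":[0,0,0]}
  ]
}}

```text
t: 48.05
ee_pos: [0.5015, 0.0414, 0.0304]
tcp_rot: [[-1.0, 0.0, -0.0], [0.0, 1.0, -0.0], [0.0, -0.0, -1.0]]
force: [-0.4, 0.2, -0.4]
finger_gap: 0.0843
grip_force: 0.0
```

Request:
{"op": "jog_arm", "data": {
  "motion": [
    {"hand":-0.8,"offset":[0,0,-0.02],"dr":[0,0,0]},
    {"hand":-0.8,"offset":[0,0,-0.04],"dr":[0,0,0]},
    {"hand":-0.8,"offset":[0,0,-0.04],"dr":[0,0,0]},
    {"hand":-0.8,"offset":[0,0,-0.035],"dr":[0,0,0]},
    {"hand":-0.8,"offset":[0,0,0],"dr":[0,0,0]}
  ]
}}

```text
t: 48.68
ee_pos: [0.5028, 0.0416, 0.1676]
tcp_rot: [[-1.0, 0.0, 0.004], [0.0, 1.0, 0.001], [-0.004, 0.001, -1.0]]
force: [0.3, -0.6, -1.0]
finger_gap: 0.0848
grip_force: 0.0
```

Request:
{"op": "jog_arm", "data": {
  "motion": [
    {"hand":-0.8,"offset":[0.005,0.03,0],"dr":[0,0,0]},
    {"hand":-0.8,"offset":[0.007,0.045,0],"dr":[0,0,0]},
    {"hand":-0.8,"offset":[0.007,0.045,0],"dr":[0,0,0]},
    {"hand":-0.8,"offset":[0.007,0.045,0],"dr":[0,0,0]},
    {"hand":-0.8,"offset":[0.006,0.045,0],"dr":[0,0,0]}
  ]
}}

```text
t: 49.3
ee_pos: [0.4688, 0.2526, 0.1644]
tcp_rot: [[-1.0, 0.0, -0.001], [0.0, 1.0, -0.001], [0.001, -0.001, -1.0]]
force: [0.1, -0.8, 0.2]
finger_gap: 0.0846
grip_force: 0.0
```

Request:
{"op": "jog_arm", "data": {
  "motion": [
    {"hand":-0.8,"offset":[0.003,0.025,0],"dr":[0,0,0]},
    {"hand":-0.8,"offset":[0.0015,0.0085,0],"dr":[0,0,0]},
    {"hand":-0.8,"offset":[0,0,0],"dr":[0,0,0]},
    {"hand":-0.8,"offset":[0,0,0],"dr":[0,0,0]},
    {"hand":-0.8,"offset":[0,0,0],"dr":[0,0,0]}
  ]
}}

```text
t: 49.92
ee_pos: [0.4654, 0.2839, 0.1654]
tcp_rot: [[-1.0, 0.002, 0.0], [0.002, 1.0, -0.0], [-0.0, -0.0, -1.0]]
force: [-1.0, -0.0, -0.2]
finger_gap: 0.0848
grip_force: 0.0
```

Request:
{"op": "jog_arm", "data": {
  "motion": [
    {"hand":-0.8,"offset":[0.0004,0.001,0.03],"dr":[0,0,0]},
    {"hand":-0.8,"offset":[0,0,0.035],"dr":[0,0,0]},
    {"hand":-0.8,"offset":[0,0,0.025],"dr":[0,0,0]},
    {"hand":-0.8,"offset":[0,0,0.009],"dr":[0,0,0]},
    {"hand":-0.8,"offset":[0,0,0],"dr":[0,0,0]}
  ]
}}

```text
t: 50.55
ee_pos: [0.4648, 0.2856, 0.0665]
tcp_rot: [[-1.0, 0.001, -0.0], [0.001, 1.0, -0.0], [0.0, -0.0, -1.0]]
force: [0.6, -0.3, -0.3]
finger_gap: 0.0843
grip_force: 0.0
```

Request:
{"op": "jog_arm", "data": {
  "motion": [
    {"hand":0.6,"offset":[0,0,0],"dr":[0,0,0]},
    {"hand":0.6,"offset":[0,0,0],"dr":[0,0,0]},
    {"hand":0.6,"offset":[0,0,0],"dr":[0,0,0]},
    {"hand":0.6,"offset":[0,0,0],"dr":[0,0,0]},
    {"hand":0.6,"offset":[0,0,0],"dr":[0,0,0]}
  ],
  "squeeze": 25
}}

```text
t: 51.18
ee_pos: [0.465, 0.2861, 0.0667]
tcp_rot: [[-1.0, 0.0, 0.001], [0.0, 1.0, 0.0], [-0.001, 0.0, -1.0]]
force: [0.3, 0.4, 6.7]
finger_gap: 0.0559
grip_force: 25.0
```

Request:
{"op": "jog_arm", "data": {
  "motion": [
    {"hand":0.6,"offset":[0,0,-0.015],"dr":[0,0,0]},
    {"hand":0.6,"offset":[0,0,-0.03],"dr":[0,0,0]},
    {"hand":0.6,"offset":[0,0,-0.025],"dr":[0,0,0]},
    {"hand":0.6,"offset":[0,0,-0.01],"dr":[0,0,0]},
    {"hand":0.6,"offset":[-0.004,-0.016,0],"dr":[0,0,0]}
  ]
}}

```text
t: 51.8
ee_pos: [0.4685, 0.2703, 0.1467]
tcp_rot: [[-1.0, -0.002, 0.0], [-0.002, 1.0, 0.001], [-0.0, 0.001, -1.0]]
force: [0.2, -0.5, -1.8]
finger_gap: 0.056
grip_force: 25.0
```

Request:
{"op": "jog_arm", "data": {
  "motion": [
    {"hand":0.6,"offset":[-0.008,-0.036,0],"dr":[0,0,0]},
    {"hand":0.6,"offset":[-0.009,-0.038,0],"dr":[0,0,0]},
    {"hand":0.6,"offset":[-0.009,-0.038,0],"dr":[0,0,0]},
    {"hand":0.6,"offset":[-0.005,-0.022,0],"dr":[0,0,0]},
    {"hand":0.6,"offset":[-0.002,-0.0095,0],"dr":[0,0,0]}
  ]
}}

```text
t: 52.42
ee_pos: [0.5014, 0.1241, 0.1456]
tcp_rot: [[-1.0, 0.003, -0.001], [0.003, 1.0, -0.001], [0.001, -0.001, -1.0]]
force: [-0.3, -0.5, -2.9]
finger_gap: 0.0556
grip_force: 25.0
```

Request:
{"op": "jog_arm", "data": {
  "motion": [
    {"hand":0.6,"offset":[0,0,0],"dr":[0,0,0]},
    {"hand":0.6,"offset":[0,0,0],"dr":[0,0,0]},
    {"hand":0.6,"offset":[0,0,0],"dr":[0,0,0]},
    {"hand":0.6,"offset":[0,0,0],"dr":[0,0,0]},
    {"hand":0.6,"offset":[0,0,0],"dr":[0,0,0]}
  ]
}}

```text
t: 53.05
ee_pos: [0.5016, 0.1266, 0.1464]
tcp_rot: [[-1.0, 0.0, 0.0], [0.0, 1.0, -0.0], [-0.0, -0.0, -1.0]]
force: [-0.5, -0.5, -2.7]
finger_gap: 0.0562
grip_force: 25.0
```

Request:
{"op": "jog_arm", "data": {
  "motion": [
    {"hand":0.6,"offset":[0,-0.001,0.02],"dr":[0,0,0]},
    {"hand":0.6,"offset":[0,0,0.03],"dr":[0,0,0]},
    {"hand":0.6,"offset":[0,0,0.016],"dr":[0,0,0]},
    {"hand":0.6,"offset":[0,0,0.007],"dr":[0,0,0]},
    {"hand":0.6,"offset":[0,0,0.003],"dr":[0,0,0]}
  ]
}}

```text
t: 53.68
ee_pos: [0.5019, 0.1254, 0.0705]
tcp_rot: [[-1.0, 0.0, 0.0], [0.0, 1.0, -0.0], [-0.0, -0.0, -1.0]]
force: [-0.3, -0.4, -2.1]
finger_gap: 0.0555
grip_force: 25.0
```

Request:
{"op": "jog_arm", "data": {
  "motion": [
    {"hand":0.6,"offset":[0,0,0.002],"dr":[0,0,0]},
    {"hand":0.6,"offset":[0,0,0.0015],"dr":[0,0,0]},
    {"hand":0.6,"offset":[0,0,0],"dr":[0,0,0]},
    {"hand":0.6,"offset":[0,0,0],"dr":[0,0,0]},
    {"hand":0.6,"offset":[0,0,0],"dr":[0,0,0]}
  ]
}}

```text
t: 54.3
ee_pos: [0.5017, 0.1254, 0.067]
tcp_rot: [[-1.0, 0.0, 0.0], [0.0, 1.0, -0.0], [-0.0, -0.0, -1.0]]
force: [1.0, -0.7, -3.2]
finger_gap: 0.0557
grip_force: 25.0
```

Release, lift, and back off toward the mat so the cameras can see.

Request:
{"op": "jog_arm", "data": {
  "motion": [
    {"hand":0.6,"offset":[0,0,0.0005],"dr":[0,0,0]},
    {"hand":-0.62,"offset":[0,0,0],"dr":[0,0,0]},
    {"hand":-0.62,"offset":[0,0,0],"dr":[0,0,0]},
    {"hand":-0.62,"offset":[0,0,0],"dr":[0,0,0]},
    {"hand":-0.62,"offset":[0,0,0],"dr":[0,0,0]}
  ]
}}

```text
t: 54.92
ee_pos: [0.5016, 0.1254, 0.0664]
tcp_rot: [[-1.0, 0.0, 0.0], [0.0, 1.0, -0.0], [-0.0, -0.0, -1.0]]
force: [-0.1, 0.3, -0.4]
finger_gap: 0.0762
grip_force: 0.0
```

Request:
{"op": "jog_arm", "data": {
  "motion": [
    {"hand":-0.62,"offset":[0,0,-0.02],"dr":[0,0,0]},
    {"hand":-0.62,"offset":[0,0,-0.04],"dr":[0,0,0]},
    {"hand":-0.62,"offset":[0,0,-0.04],"dr":[0,0,0]},
    {"hand":-0.62,"offset":[0,0,-0.04],"dr":[0,0,0]},
    {"hand":-0.62,"offset":[0,0,-0.02],"dr":[0,0,0]}
  ]
}}

```text
t: 55.55
ee_pos: [0.5021, 0.1255, 0.2285]
tcp_rot: [[-1.0, 0.0, 0.002], [0.0, 1.0, 0.001], [-0.002, 0.001, -1.0]]
force: [-0.2, -0.2, -0.4]
finger_gap: 0.0764
grip_force: 0.0
```

Request:
{"op": "jog_arm", "data": {
  "motion": [
    {"hand":-0.62,"offset":[0.01,0.03,0],"dr":[0,0,0]},
    {"hand":-0.62,"offset":[0.02,0.045,0],"dr":[0,0,0]},
    {"hand":-0.62,"offset":[0.02,0.045,0],"dr":[0,0,0]},
    {"hand":-0.62,"offset":[0.02,0.045,0],"dr":[0,0,0]},
    {"hand":-0.62,"offset":[0.02,0.045,0],"dr":[0,0,0]}
  ]
}}

```text
t: 56.18
ee_pos: [0.4109, 0.3367, 0.2264]
tcp_rot: [[-1.0, 0.0, 0.0], [0.0, 1.0, 0.0], [-0.0, 0.0, -1.0]]
force: [0.8, 0.0, 0.2]
finger_gap: 0.0763
grip_force: 0.0
```

Request:
{"op": "jog_arm", "data": {
  "motion": [
    {"hand":-0.62,"offset":[0.01,0.045,0],"dr":[0,0,0]},
    {"hand":-0.62,"offset":[0.01,0.045,0],"dr":[0,0,0]},
    {"hand":-0.62,"offset":[0.01,0.03,0],"dr":[0,0,0]},
    {"hand":-0.62,"offset":[0,0,0],"dr":[0,0,0]},
    {"hand":-0.62,"offset":[0,0,0],"dr":[0,0,0]}
  ]
}}

```text
t: 56.8
ee_pos: [0.3821, 0.4546, 0.2262]
tcp_rot: [[-1.0, 0.001, 0.0], [0.001, 1.0, -0.001], [-0.0, -0.001, -1.0]]
force: [-0.6, -0.6, 0.3]
finger_gap: 0.0761
grip_force: 0.0
```

```bash
python3 - <<'E'
from h import *
s=readout.read_state(); print(np.round(s["ee_pos"],4),s["t"])
ims=[]
for n,(x0,y0,w,h) in (("top",(145,125,275,130)),("side",(225,115,140,220))):
    c=read_camera(n); W=world(c); roi=np.zeros(c["z_map"].shape,bool); roi[y0:y0+h,x0:x0+w]=1
    for zl,zh in ((.085,.1),(.102,.118),(.02,.035),(.045,.065)):
        m=(roi&(W[...,2]>zl)&(W[...,2]<zh)&(W[...,1]>-.1)&(W[...,1]<.25)&(W[...,0]<.78)).astype(np.uint8)
        k,lab,st,_=cv2.connectedComponentsWithStats(m)
        for i in range(1,k):
            if st[i,4]<30: continue
            p=W[lab==i]; (x,y),r=cv2.minEnclosingCircle(p[:,:2].astype(np.float32)); print(n,zl,st[i].tolist(),np.round([x,y,r,np.median(p[:,2])],4).tolist())
    ims.append(cv2.resize(c["img"][y0:y0+h,x0:x0+w,::-1],(None),fx=2 if n=="top" else 1.7,fy=2 if n=="top" else 1.7,interpolation=cv2.INTER_CUBIC))
a,b=ims; H=max(len(a),len(b)); a,b=[cv2.copyMakeBorder(i,0,H-len(i),0,0,0) for i in (a,b)]
o=np.hstack([a,b]); print(o.shape); cv2.imwrite("pics/f.png",o)
E
```

```text
[0.3821 0.4546 0.2262] 56.8
top 0.085 [250, 170, 22, 22, 335] [0.6219, 0.0824, 0.032, 0.0951]
top 0.102 [236, 211, 19, 18, 243] [0.5023, 0.1246, 0.0276, 0.1137]
top 0.02 [314, 136, 7, 12, 38] [0.763, -0.0929, 0.0169, 0.0318]
top 0.02 [213, 138, 36, 21, 665] [0.7385, 0.1819, 0.0612, 0.0283]
top 0.045 [269, 135, 21, 13, 208] [0.754, 0.0298, 0.0336, 0.0575]
side 0.085 [295, 175, 19, 17, 244] [0.6203, 0.0801, 0.0338, 0.0939]
side 0.085 [259, 179, 17, 10, 42] [0.5014, 0.1203, 0.0278, 0.0938]
side 0.085 [270, 197, 8, 9, 42] [0.5004, 0.0378, 0.014, 0.0963]
side 0.102 [260, 171, 15, 15, 170] [0.5024, 0.1231, 0.0276, 0.1123]
side 0.02 [314, 152, 24, 27, 412] [0.7409, 0.1774, 0.0614, 0.0269]
side 0.02 [261, 191, 15, 8, 32] [0.5017, 0.1142, 0.0253, 0.0259]
side 0.02 [294, 193, 19, 9, 39] [0.6186, 0.0718, 0.0323, 0.028]
side 0.02 [337, 192, 15, 16, 45] [0.7505, 0.021, 0.0344, 0.028]
side 0.02 [266, 212, 16, 7, 35] [0.4993, 0.0303, 0.0262, 0.0269]
side 0.045 [260, 186, 16, 9, 52] [0.5011, 0.1164, 0.0267, 0.0541]
side 0.045 [338, 186, 14, 16, 152] [0.7553, 0.0257, 0.0328, 0.0574]
side 0.045 [294, 188, 19, 11, 60] [0.6171, 0.0711, 0.0325, 0.0564]
side 0.045 [266, 205, 16, 10, 70] [0.5008, 0.0339, 0.0264, 0.0578]
(374, 788, 3)
```

View pics/f.png

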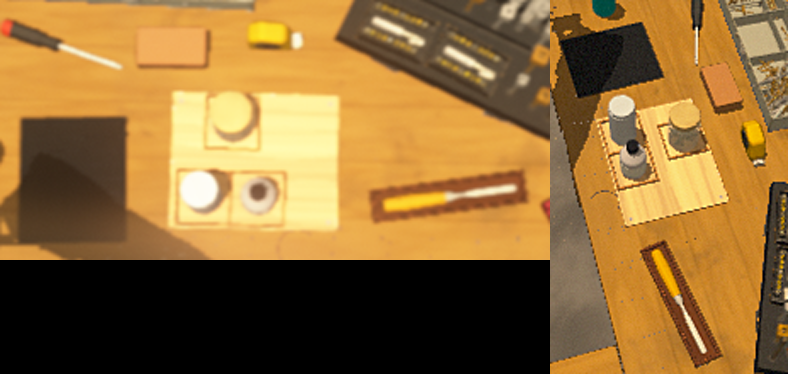

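All three containers are back upright in their own bays: tin near-left (200,190), bottle near-right (260,193) and jar far (233,113). The chisel is flat in the holder, the mat is empty, and neither bystander has moved. I'll hand in.

```bash
python3 -c "
from station import job
print(job.job_done())"
```

```text
the job is handed in; nothing more can be done
None
```

The job is handed in: the jar, tin and bottle were stood on the mat, the chisel now lies flat in its holder, all three containers are back upright in their own bays, and the sanding block and tape measure are undisturbed (about 57 s used of 125 s).

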